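# Clamp the plaster casting mould shut

## Robot

A 6-joint arm with a two-finger parallel gripper is mounted at the origin on the work surface. World frame = base frame: x ahead of the robot, y to its left, z up, the work surface at z = 0. Lengths are in m, angles in rad, forces in N, time in s.
With the tool pointing down it reaches from about 0.425 to 0.95 m from the base axis. Payload 14.7 kg.
Tool frame: the origin (TCP) lies at the very end of the fingers, on their centre line; the grasp point (between the pads) lies 19 mm behind it; z points along the fingers, x is the direction in which the jaws open and shut, and the axes are right-handed (so a half turn about z gives the same grasp; the last joint's range is limited). The gripper opens to 85 mm and grips with 20 to 120 N. Pads are 22 mm wide; open, the fingers measure 114 mm over their backs; the gripper's body (76 mm by 85 mm) begins 54 mm behind the grasp point. The pads swing forward as they close: fully open they stand 13 mm farther back than shut.
Start: joints at [1.191, 0.48, 1.596, -0, 1.065, -0.047], TCP at [0.212, 0.614, 0.196] pointing down, gripper open.
Joint ranges: [-2.75, 2.75], [-0.82, 2.05], [0.23, 2.67], [-1.56, 4.7], [0.09, 2.69], [-2.92, 2.92]. Speed limits (rad/s): [1.89, 1.89, 2.39, 3.01, 3.01, 3.01].

## Interface

Orientations are given as a rotation vector (axis times angle).
In Python, from workcell import bot gives the robot as it stands. The module is installed in compiled form; this text tells all that it offers.
- The arm moves only by the shell command python3 -m handwheel 'ROWS'. ROWS is JSON, a list of rows, each a list of 5 numbers: the closure, from 0 (fully open) to 1 (shut), then the shift along the tool's x, y, z in mm, then the turn about the tool's z in rad. In form: [[hand, dx, dy, dz, spin], ...]. A call has 1 to 10 rows; each row shifts and turns the pose as measured when the row begins, along the tool's axes as they then stand; what a row does not reach is not made up. A row lasts 1/8 s, in which the tool goes at most 62.5 mm and 10.7 degrees, less where a joint would pass 70% of its speed; a pose out of reach is approached as far as the arm can. A call with a gripper value outside its range is refused whole. The fingers move at their own pace and stop on an object; the grip force is fixed at half the most. Time passes only in rows, so rows that do not move let the fingers close. It gives the time, the measured TCP pose, the force and the opening at its end, in the units of the state.
- bot.get_obs(): the state, without advancing time (a new reading comes with each control period).
- bot.camera(name): name is "scene" or "top" or "wrist"; returns a dict with "frame" (400x640x3 uint8, red, green, blue), "fx", "fy", "cx", "cy" (pixels), "R" (3x3) and "t" (3): a world point X has camera coordinates R X + t. Camera axes: x right, y down, z forward; pixel columns grow to the right and rows downward; lengths in m; the calibration is good to about 2 mm. A picture is of the moment at which its call begins. There is no depth.
- bot.close_job(): hands the job in, once; it reports no verdict.
The state is a dict: "clock": time; "joint_positions": joint angles; "qvel": joint speeds; "effort": joint torques, N m; "tcp_pos": TCP position; "ee_rot": TCP orientation; "contact_force": force on the tool from outside, world axes, zero at the start; "torque": the same for the moment, N m; "gripper_width": opening from 0.0 (shut) to 1.0 (fully open).
Only numpy, scipy, OpenCV 4.12 (cv2) and the standard library are available. Lean on these libraries where they do the work, as an engineer would, in place of code of your own. Each camera call takes 0.05 s, during which the arm holds its last target.

## Task

Take the blue-handled key from its rack and with it turn both brass clamp screws on the plaster mould clockwise until they are fully home, their slots in line with the red marks. Then hang the key back on its rack as it was, handle across the two cheeks. Do not touch the mould or its screws with the gripper, and leave the mug, the phone and the brush where they lie.

Things in the scene. Friction and masses are not known exactly. Their poses are not given: they have to be found in the camera images.
- mould: white plaster two-part casting mould, fixed to the table, 110 (x) x 190 (y) x 60 mm, with two flat steel straps across its top (4 mm thick, along x, at y = -58 and +58 mm), each with a brass screw in its middle and a red mark at either end. Origin: centre of its underside. Top of the screw heads 82 mm above the table
- screw_a_slot (a point): middle of the slot floor of the brass clamp screw at the mould's -y end (mould frame x 0, y -58 mm, z 70 mm). z up, x along the slot. Head 56 mm across, its top 12 mm above this point; the straight slot is 12 mm wide, 12 mm deep, runs right across the head and is open at both ends
- screw_b_slot (a point): middle of the slot floor of the brass clamp screw at the mould's +y end (mould frame x 0, y +58 mm, z 70 mm). z up, x along the slot. Head 56 mm across, its top 12 mm above this point; the straight slot is 12 mm wide, 12 mm deep, runs right across the head and is open at both ends
- screw_a (a joint): turn of that screw in rad, growing clockwise seen from above: it starts between 0 and 0.3 and meets its stop at 1.2 (fully home), when the slot lies along the mould's x axis, pointing at the two red marks on the strap. Frictional, about 0.12 N m; it stays where it is left
- screw_b (a joint): turn of that screw in rad, growing clockwise seen from above: it starts between 0 and 0.3 and meets its stop at 1.2 (fully home), when the slot lies along the mould's x axis, pointing at the two red marks on the strap. Frictional, about 0.12 N m; it stays where it is left
- key: T-shaped key hanging upright in its rack, 112 mm tall, 0.22 kg. Origin: middle of the bottom edge of its blade; z up to the handle, x along the blade's width and the handle's length. Steel blade 38 mm wide (x), 6 mm thick (y), 24 mm tall, its lowest 6 mm only 4 mm thick; round shaft 14 mm thick; blue handle 96 (x) x 16 (y) x 32 mm (z from 80 to 112 mm). Looks the same after a half turn
- rack: plywood rack, fixed to the table: a base 110 (x) x 90 (y) x 8 mm and two upright cheeks, each 8 mm thick (x) and 80 mm long (y), top edges 95 mm above the table, inner faces at x = -28 and +28 mm. The key hangs with its handle (along x) lying across both top edges and its blade between the cheeks, blade bottom 15 mm above the table. Origin: centre of its underside
- mug: yellow mug, 76 mm wide, 85 mm tall, origin under its centre; leave alone
- phone: black phone lying flat, 148 x 72 x 9 mm, origin under its centre; leave alone
- brush: paint brush lying along its x, 170 mm long, origin about the middle; leave alone
Things that resemble listed ones, but are neither listed nor needed, are in the scene too. What is meant by the key is not pink, turquoise or white, and is the smaller of those in its own colour.

How it is judged:
On the way, in this order (a step that is already met when the one before it is completed fails the run):
1. the key's blade is down in the slot of one of the clamp screws (((horizontal distance between key and screw_a_slot below 0.012 m and z of key in the frame of screw_a_slot below 0.009 m) or (horizontal distance between key and screw_b_slot below 0.012 m and z of key in the frame of screw_b_slot below 0.009 m))), for 0.1 s.
2. both clamp screws are home, turned there with the key, whose blade is still in one of the slots (value of joint each of screw_a, screw_b above 1 rad and ((horizontal distance between key and screw_a_slot below 0.012 m and z of key in the frame of screw_a_slot below 0.009 m) or (horizontal distance between key and screw_b_slot below 0.012 m and z of key in the frame of screw_b_slot below 0.009 m))), for 0.1 s.
At the end, for the whole second after the job is handed in: Both screws are past 1.0 rad (stop at 1.2). The key hangs at rest and released on its rack: upright within 0.12 rad, within 18 mm (x) and 38 mm (y) of the rack's middle, handle on both cheeks (blade bottom 10 to 21 mm above the rack's underside) (value of joint each of screw_a, screw_b above 1 rad and x of key in the frame of rack between -0.018 and 0.018 m and y of key in the frame of rack between -0.038 and 0.038 m and z of key in the frame of rack between 0.01 and 0.021 m and angle between key's own z axis and vertical below 0.12 rad and linear speed of key below 0.02 m/s); the robot touches nothing.
It fails at once if the gripper or the arm pushes on the mould or its screws (over 3 N) (contact force between any of the fingers, the arm and mould above 3 N).
It fails at once if a bystander (mug, phone or brush) is moved by over 30 mm (distance of any of mug, phone, brush from where it was at the start of the episode above 0.03 m).
It also fails if it takes over 67 s, if anything falls off the work surface, if the arm or the gripper's body presses on something with over 40 N, if the wrist force passes 120 N, or if a joint passes its speed limit or range.

## Working session

There is one attempt and no reset: what is moved stays moved. The work goes in short steps, Python scripts to look and compute and a shell command to move; the robot and the scene stay as the last step left them, time stands still between calls to the robot, and variables do not carry over. Pictures are saved under pics/ and viewed, and the job is handed in when it is done.

```bash
mkdir -p pics; cat > h.py <<'E'
import numpy as np, cv2
from workcell import bot
from scipy.spatial.transform import Rotation as Rn
def snap(name,fn):
    c=bot.camera(name); cv2.imwrite(f'pics/{fn}.png',c['frame'][:,:,::-1]); np.savez(f'pics/{fn}.npz',**c); return c
def load(fn): return dict(np.load(f'pics/{fn}.npz'))
def ray(c,u,v):
    d=np.array([(u-c['cx'])/c['fx'],(v-c['cy'])/c['fy'],1.]); R=np.array(c['R']); return -R.T@c['t'], R.T@d
def atz(c,u,v,z):
    o,d=ray(c,u,v); return o+d*(z-o[2])/d[2]
def tri(obs):
    A=[];b=[]
    for c,u,v in obs:
        o,d=ray(c,u,v); d=d/np.linalg.norm(d); P=np.eye(3)-np.outer(d,d); A.append(P); b.append(P@o)
    x=np.linalg.lstsq(np.vstack(A),np.hstack(b),rcond=None)[0]
    return x,[np.round(project(c,x)-[u,v],1) for c,u,v in obs]
def project(c,X):
    p=np.array(c['R'])@X+c['t']; return np.array([c['fx']*p[0]/p[2]+c['cx'],c['fy']*p[1]/p[2]+c['cy']])
def tool():
    o=bot.get_obs(); return np.array(o['tcp_pos']),Rn.from_rotvec(o['ee_rot']).as_matrix(),o
def crop(fn,u0,v0,u1,v1,s,out):
    im=cv2.imread(f'pics/{fn}.png')[v0:v1,u0:u1]; cv2.imwrite(f'pics/{out}.png',cv2.resize(im,None,fx=s,fy=s,interpolation=cv2.INTER_CUBIC))
E
python3 - <<'E'
from h import *
for n in('scene','top','wrist'):
    c=snap(n,n+'0'); print(n,c['fx'],c['cx'],c['cy'],np.round(-np.array(c['R']).T@c['t'],3))
p,R,o=tool(); print(o); print(R.round(3))
E
```

```text
scene 486.934626726922 321.5075752693904 201.5564476152806 [1.813 0.005 1.134]
top 424.8311406884456 328.8913459961085 201.75432054356935 [0.498 0.006 1.266]
wrist 300.79496159892415 323.17273681781774 198.96447430309732 [0.139 0.64  0.372]
{'clock': 0.15, 'joint_positions': array([ 1.19137963e+00,  4.80673530e-01,  1.59666804e+00, -6.62491654e-06,
        1.06511989e+00, -4.66248502e-02]), 'qvel': array([ 0.00135819, -0.00033954,  0.00089526, -0.00161352,  0.00057783,
       -0.00113318]), 'effort': array([ 1.78394141e-03, -9.51142144e+01, -4.30469191e+01, -8.50747688e-05,
        7.92645413e-03, -3.46021989e-05]), 'tcp_pos': array([0.21222599, 0.61404796, 0.19525187]), 'ee_rot': array([ 2.55830427e+00,  1.82255186e+00, -1.14209305e-03]), 'contact_force': array([ 0.25574842, -0.27643551, -0.33761689]), 'torque': array([ 0.0368353 , -0.01088287,  0.045228  ]), 'gripper_width': 0.9982453057399181}
[[ 0.327  0.945 -0.   ]
 [ 0.945 -0.327 -0.001]
 [-0.001 -0.    -1.   ]]
```

View pics/scene0.png

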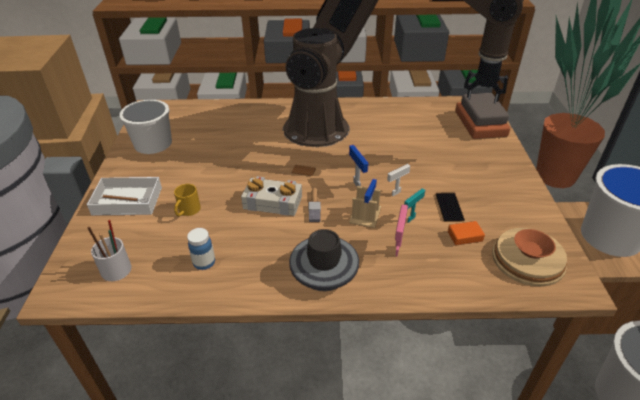

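View pics/top0.png

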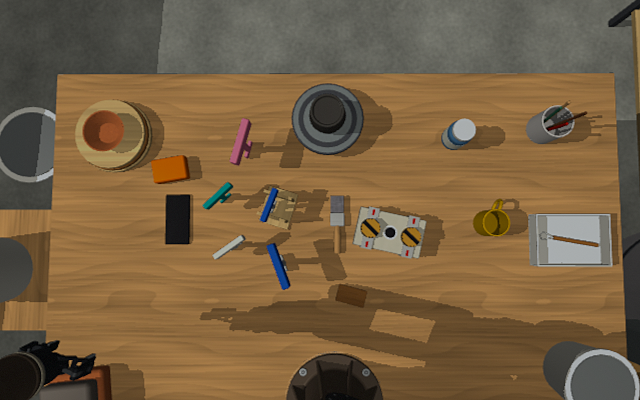

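View pics/wrist0.png

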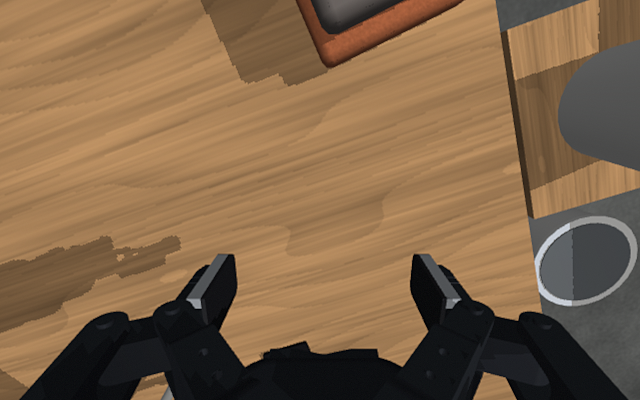

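Two blue keys are candidates: top (269,205) on the rack, and top (278,266), longer and standing free. The one on the rack is the smaller, so it fits; I'll enlarge it to confirm and measure.

```bash
python3 - <<'E'
from h import *
crop('top0',200,160,440,300,3.3,'topc'); crop('scene0',230,130,450,260,3.6,'scenec')
c=load('top0')
for n,u,v,z in [('key',269,205,.127),('bigkey',278,266,.13),('mould',390,232,.06),('A?',371,229,.082),('B?',411,237,.082),('phone',178,219,.009),('mug',492,222,.04),('brush',570,240,.01),('box',350,295,.02),('white',228,247,.1),('teal',217,196,.1),('hammer',337,222,.03)]:
    print(n,atz(c,u,v,z).round(3))
E
```

```text
key [0.565 0.176 0.127]
bigkey [0.402 0.15  0.13 ]
mould [ 0.492 -0.158  0.06 ]
A? [ 0.501 -0.102  0.082]
B? [ 0.478 -0.213  0.082]
phone [0.53  0.463 0.009]
mug [ 0.521 -0.454  0.04 ]
brush [ 0.469 -0.692  0.01 ]
box [ 0.31  -0.046  0.02 ]
white [0.451 0.291 0.1  ]
teal [0.591 0.323 0.1  ]
hammer [ 0.521 -0.008  0.03 ]
```

View pics/topc.png

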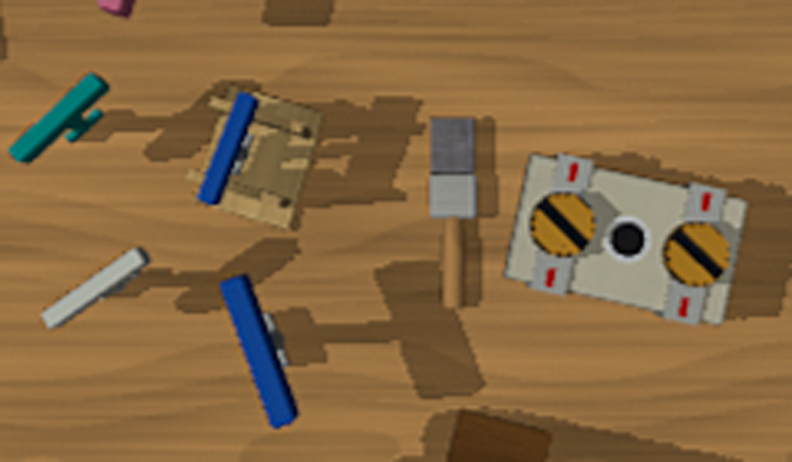

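View pics/scenec.png

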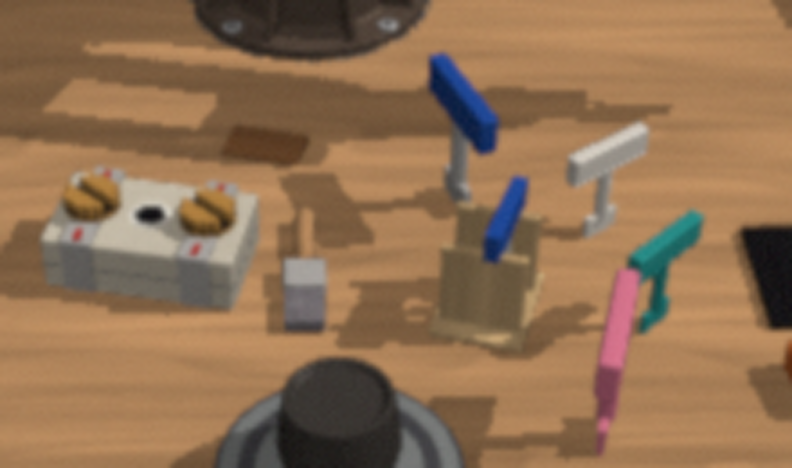

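The crops confirm it: the small blue handle lies across the rack's cheeks (top 269,205), while the longer blue one (278,266) stands free. The rack one is the key. Next I work out the camera geometry for a wrist look.

```bash
python3 - <<'E'
from h import *
c=load('wrist0'); p,R,o=tool()
print('cam axes in tool (cols x,y,z):\n',(R.T@np.array(c['R']).T).round(3)); print('cam pos in tool',(R.T@(-np.array(c['R']).T@c['t']-p)).round(4))
for t in [(.50,.176,.27),(.565,.176,.25)]: print((R.T@(np.array(t)-p)*1000).round(0))
# triangulate key from scene + top
s=load('scene0');t=load('top0')
print(tri([(t,200+247/3.3,160+97/3.3),(s,230+519/3.6,130+182/3.6)]))
print(tri([(t,200+208/3.3,160+200/3.3),(s,230+494/3.6,130+245/3.6)]))
E
```

```text
cam axes in tool (cols x,y,z):
 [[ 1.     0.     0.   ]
 [-0.     0.953  0.304]
 [-0.    -0.304  0.953]]
cam pos in tool [ 1.00e-04 -7.74e-02 -1.77e-01]
[-320.  415.  -74.]
[-299.  477.  -55.]
(array([0.6028604 , 0.16887508, 0.17719384]), [array([-6. , -0.3]), array([-4.8,  0.5])])
(array([0.52465966, 0.19055933, 0.04252934]), [array([ 5., -0.]), array([ 4.1, -0.6])])
```

```bash
python3 -m handwheel '[[0,-33,46,-12,0],[0,-33,46,-12,0],[0,-33,46,-12,0],[0,-33,46,-12,0],[0,-33,46,-6,0],[0,-33,46,0,0],[0,-33,46,0,0],[0,-33,46,0,0],[0,-33,46,0,0],[0,0,0,0,0.18]]' | tail -c 600; python3 -m handwheel '[[0,0,0,0,0.186],[0,0,0,0,0.186],[0,0,0,0,0.186],[0,0,0,0,0.186],[0,0,0,0,0.186],[0,0,0,0,0.186],[0,0,0,0,0.186],[0,0,0,0,0.186],[0,0,0,0,0.186],[0,0,0,0,0.186]]' | tail -c 600
```

```text
clock: 1.4
tcp_pos: [0.515, 0.1851, 0.2498]
ee_rot: [2.709, 1.587, -0.001]
contact_force: [-0.7, 0.8, -0.5]
gripper_width: 1.003
clock: 2.65
tcp_pos: [0.514, 0.1829, 0.2477]
ee_rot: [2.879, -1.246, -0.003]
contact_force: [0.3, 0.7, -0.0]
gripper_width: 1.0
```

```bash
python3 -m handwheel '[[0,0,0,0,0.186],[0,0,0,0,0.186],[0,0,0,0,0.186],[0,0,0,0,0.186],[0,0,0,0,0.186],[0,0,0,0,0.186],[0,0,0,0,0],[0,0,0,0,0]]'; python3 - <<'E'
from h import *
snap('wrist','w1')
E
```

```text
clock: 3.65
tcp_pos: [0.5127, 0.1825, 0.2464]
ee_rot: [1.776, -2.582, -0.001]
contact_force: [0.5, 0.7, -0.5]
gripper_width: 0.999
```

View pics/w1.png

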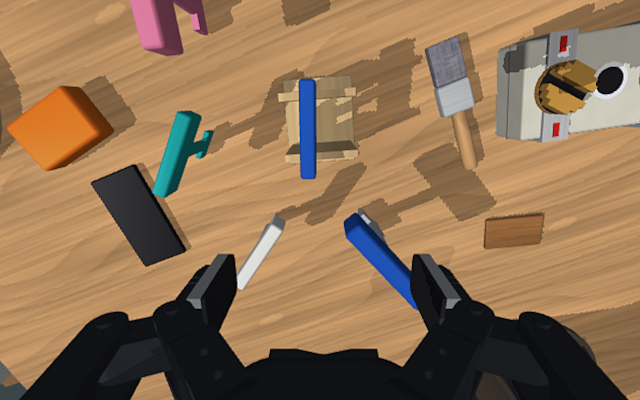

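w1 shows the small blue key across the rack at (308,128), the mould at right with screw A at about (565,90), and the free big blue key at (380,260). Taking a second view shifted toward the mould.

```bash
python3 -m handwheel '[[0,50,0,0,0],[0,50,0,0,0],[0,50,0,0,0],[0,50,0,0,0],[0,0,0,0,0],[0,0,0,0,0]]'; python3 - <<'E'
from h import *
snap('wrist','w2')
E
```

```text
clock: 4.45
tcp_pos: [0.4406, -0.0091, 0.2476]
ee_rot: [1.799, -2.568, 0.001]
contact_force: [0.2, 0.1, -0.1]
gripper_width: 0.998
```

View pics/w2.png

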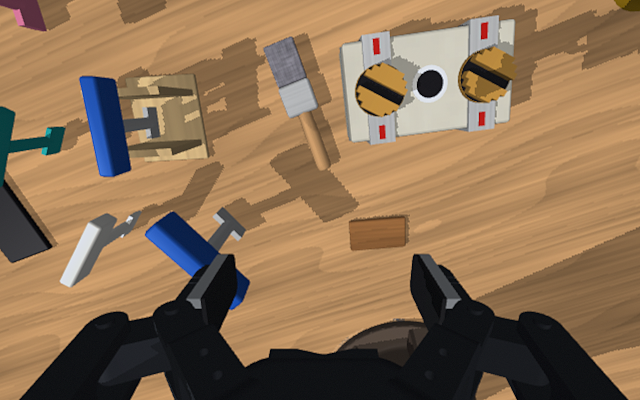

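```bash
python3 - <<'E'
from h import *
crop('w1',260,60,380,180,5,'a1'); crop('w2',60,60,220,180,5,'a2'); crop('w2',330,5,530,155,4,'a3')
E
```

```text
(no output)
```

View pics/a1.png

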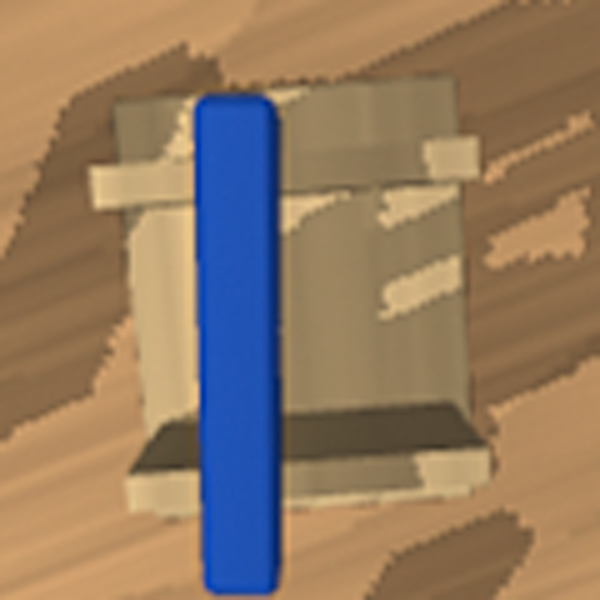

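View pics/a2.png

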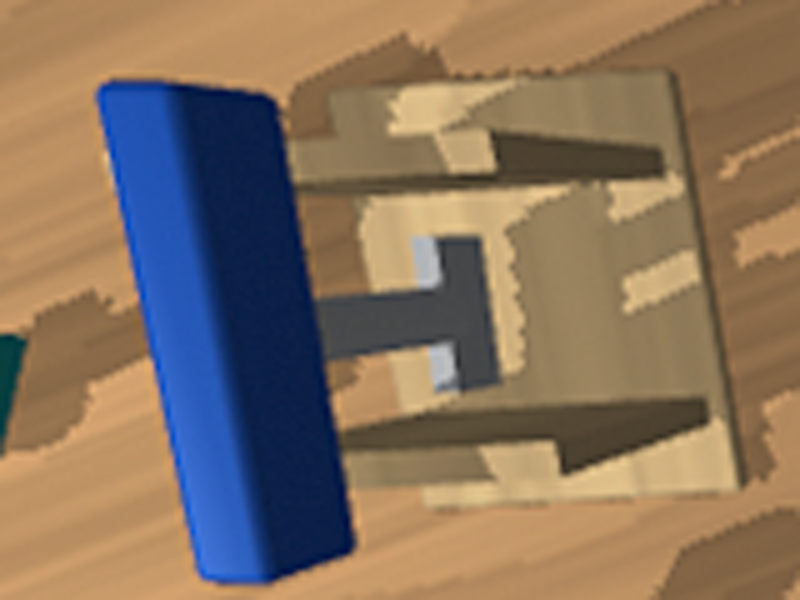

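View pics/a3.png

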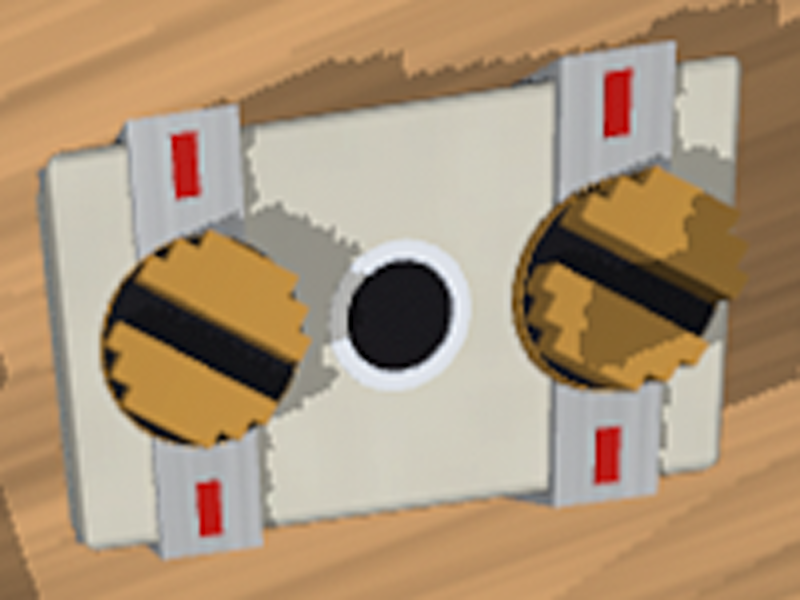

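```bash
cat >> h.py <<'E'
E
python3 - <<'E'
from h import *
w1,w2,t=load('w1'),load('w2'),load('top0')
K=[]
for n,a,b in [('TL',(299.2,79.6),(80,77)),('TR',(315.4,79.6),(95.6,77)),('BL',(300.8,178.4),(100.6,176)),('BR',(316,178.4),(114.4,176.4))]:
    x,r=tri([(w1,*a),(w2,*b)]); K.append(x); print(n,x.round(4),r)
K=np.array(K); m=K.mean(0); d=(K[0]+K[1]-K[2]-K[3])/2
print('key mid',m.round(4),'len',np.linalg.norm(d),'yaw',np.arctan2(d[1],d[0]))
print('top check',project(t,m))
M={}
for n,a,b in [('A1',(376.3,46.3),(373.6,212.1)),('A2',(382.3,132),(366.7,243.9)),('B1',(484.5,30.8),(413.9,221.2)),('B2',(482,118.8),(407,253)),('hole',(430,83.7),(390,232.7))]:
    M[n],r=tri([(w2,*a),(t,*b)]); print(n,M[n].round(4),r, atz(w2,*a,.064).round(4),atz(t,*b,.064).round(4))
E
```

```text
TL [0.6123 0.1678 0.1235] [array([0. , 0.2]), array([-0. , -0.2])]
TR [0.6069 0.1537 0.1244] [array([0., 0.]), array([-0., -0.])]
BL [0.5246 0.2021 0.1234] [array([0. , 0.1]), array([-0. , -0.1])]
BR [0.5194 0.1873 0.1257] [array([0. , 0.1]), array([-0. , -0.1])]
key mid [0.5658 0.1777 0.1243] len 0.09396380273687303 yaw -0.36982263811034916
top check [268.37310302 204.67019574]
A1 [ 0.549  -0.112   0.0574] [array([0.3, 0.3]), array([-0.1, -0.1])] [ 0.5488 -0.1104  0.064 ] [ 0.5483 -0.1115  0.064 ]
A2 [ 0.4584 -0.0917  0.058 ] [array([ 0.2, -0.2]), array([-0.1,  0.1])] [ 0.4592 -0.0906  0.064 ] [ 0.4587 -0.0915  0.064 ]
B1 [ 0.5232 -0.2258  0.0599] [array([0.1, 0.5]), array([-0. , -0.2])] [ 0.5237 -0.2237  0.064 ] [ 0.5226 -0.225   0.064 ]
B2 [ 0.4333 -0.205   0.0615] [array([-0. ,  0.1]), array([ 0., -0.])] [ 0.4339 -0.2039  0.064 ] [ 0.4333 -0.2045  0.064 ]
hole [ 0.4908 -0.1586  0.0561] [array([-0. ,  0.6]), array([ 0.1, -0.2])] [ 0.4919 -0.1561  0.064 ] [ 0.4902 -0.1573  0.064 ]
```

Key handle top centre is (0.566, 0.178, 0.124), against about 0.127 expected; its length of 94 mm and yaw of −0.37 also fit. The screws are at about (0.504,−0.101) and (0.4785,−0.2145), 116 mm apart as the text says. Going to the key.

```bash
python3 -m handwheel '[[0,-54,-14,0,0.02],[0,-54,-14,0,0],[0,-54,-14,0,0],[0,-54,-13,0,0],[0,0,0,40,0],[0,0,0,40,0],[0,0,0,0,0]]'; python3 - <<'E'
from h import *
p,R,o=tool(); d=np.array([.566,.1775,.095])-p; print((R.T@d*1000).round(1), 'yawx',np.arctan2(R[1,0],R[0,0]), 'target',-.37-np.pi/2)
w2=load('w2')
for a,b in [((361.25,80),(400.5,99.5)),((467,66.25),(508,84.5))]:
    A,B=atz(w2,*a,.08),atz(w2,*b,.08); d=A-B; print('slot yaw',np.arctan2(d[1],d[0]),((A+B)/2).round(4),np.linalg.norm(d))
snap('wrist','w3')
E
```

```text
clock: 5.38
tcp_pos: [0.5733, 0.1897, 0.1631]
ee_rot: [1.794, -2.573, 0.002]
contact_force: [-0.5, -0.2, 1.1]
gripper_width: 0.999
[13.7  2.6 68.2] yawx -1.9236696061494023 target -1.9407963267948967
slot yaw 0.7961191592496522 [ 0.5049 -0.0995  0.08  ] 0.04781224108690097
slot yaw 0.8550598563269747 [ 0.4799 -0.2106  0.08  ] 0.050182898322724226
```

View pics/w3.png

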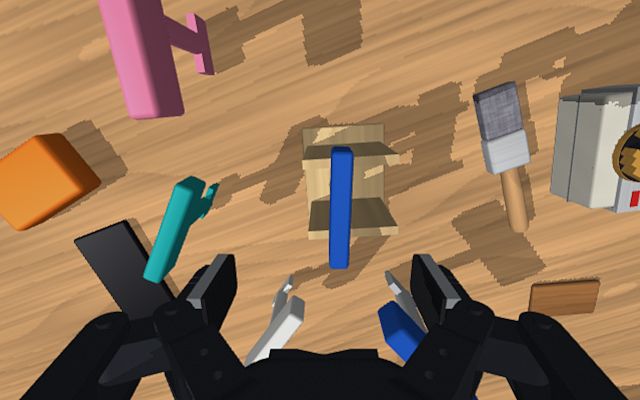

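```bash
python3 - <<'E'
from h import *
w3=load('w3'); p,R,o=tool()
print(project(w3,np.array([.566,.1775,.127])))
# handle top corners in w3
crop('w3',290,110,410,280,4,'a4')
A,B=atz(w3,342,148.5,.127),atz(w3,341,267,.127); print(A.round(4),B.round(4),((A+B)/2).round(4),np.linalg.norm(A-B),np.arctan2(*(A-B)[[1,0]]))
E
```

```text
[341.78765499 215.07137677]
[0.6134 0.1609 0.127 ] [0.5242 0.1927 0.127 ] [0.5688 0.1768 0.127 ] 0.09471149887813586 -0.3419821833521567
```

View pics/a4.png

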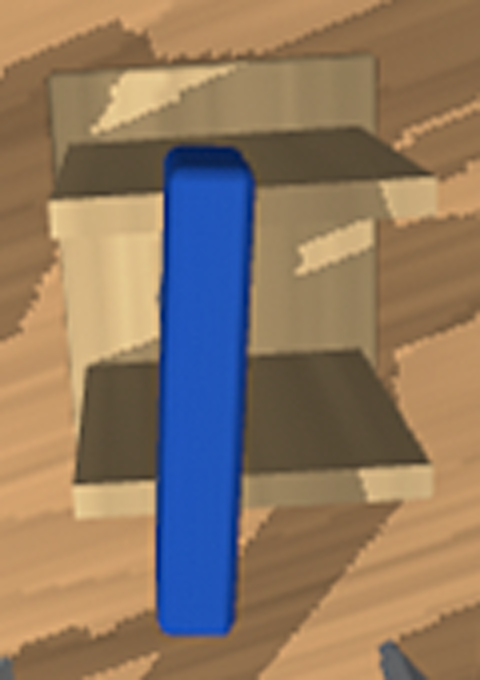

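```bash
python3 - <<'E'
from h import *
w3=load('w3'); w1=load('w1'); p,R,o=tool()
f=lambda u,v,z:atz(w3,290+u/4,110+v/4,z)
A,B=f(209,168,.127),f(197.5,634,.127); print('key',((A+B)/2).round(4),np.linalg.norm(A-B),np.arctan2(*(A-B)[[1,0]]))
C=np.array([f(u,v,.095) for u,v in [(50,200),(435,178),(50,237),(437,212),(76,487),(430,465),(76,517),(432,497)]])
print(C.round(4)); m=C.mean(0); print('rack',m.round(4))
y=(C[0::2]-C[1::2]).mean(0); print('leny',np.linalg.norm(y),'rack x yaw',np.arctan2(y[1],y[0])-np.pi/2)
g=lambda u,v,z:atz(w1,260+u/5,60+v/5,z)
C=np.array([g(u,v,.095) for u,v in [(90,168),(478,137),(92,208),(480,178),(127,475),(490,450),(129,516),(490,487)]])
print('rack w1',C.mean(0).round(4)); y=(C[0::2]-C[1::2]).mean(0); print(np.linalg.norm(y),np.arctan2(y[1],y[0])-np.pi/2)
print('wid',np.linalg.norm(C[:2].mean(0)-C[6:].mean(0)))
d=np.array([.5675,.177,.095])-p; print((R.T@d*1000).round(1))
E
```

```text
key [0.5672 0.1779 0.127 ] 0.09359674125123779 -0.35794292554586
[[0.6107 0.194  0.095 ]
 [0.5877 0.1186 0.095 ]
 [0.6035 0.1969 0.095 ]
 [0.5807 0.1201 0.095 ]
 [0.549  0.212  0.095 ]
 [0.5268 0.1369 0.095 ]
 [0.5422 0.2146 0.095 ]
 [0.5192 0.1386 0.095 ]]
rack [0.565  0.1665 0.095 ]
leny 0.0791651665267726 rack x yaw -0.2908908000109629
rack w1 [0.5642 0.1665 0.095 ]
0.07992062589686286 -0.2915452838071362
wid 0.0725012816173379
[14.3  2.1 70. ]
```

```bash
python3 -m handwheel '[[0,14,2,15,0.01],[0,0,0,0,0],[0,0,0,20,0],[0,0,0,20,0],[0,0,0,0,0]]'; python3 - <<'E'
from h import *
p,R,o=tool(); d=np.array([.567,.1776,.095])-p; print((R.T@d*1000).round(1), 'yawx',np.arctan2(R[1,0],R[0,0]))
E
```

```text
clock: 6.05
tcp_pos: [0.5744, 0.181, 0.119]
ee_rot: [-1.781, 2.575, -0.01]
contact_force: [-0.1, -0.2, 0.2]
gripper_width: 0.995
[ 5.9  6.  23.9] yawx -1.9314255071296007
```

```bash
python3 -m handwheel '[[0,6,6,8,0],[0,0,0,0,0],[0,0,0,10,0],[0,0,0,0,0]]'; python3 - <<'E'
from h import *
p,R,o=tool(); d=np.array([.567,.1776,.095])-p; print((R.T@d*1000).round(1), 'yawx',np.arctan2(R[1,0],R[0,0]),R[:,2].round(4))
E
```

```text
clock: 6.55
tcp_pos: [0.5685, 0.1781, 0.1034]
ee_rot: [-1.779, 2.571, -0.012]
contact_force: [-0.9, 0.5, 0.2]
gripper_width: 0.999
[1.1 1.3 8.4] yawx -1.9310081656195988 [ 0.0168  0.0021 -0.9999]
```

```bash
python3 -m handwheel '[[0,1,1,9,0],[0,0,0,0,0],[1,0,0,0,0],[1,0,0,0,0],[1,0,0,0,0],[1,0,0,0,0],[1,0,0,0,0],[1,0,0,0,0]]'; python3 - <<'E'
from h import *
p,R,o=tool(); print(p,o['contact_force'],o['gripper_width'],'yawx',np.arctan2(R[1,0],R[0,0]),R[:,2].round(4)); snap('wrist','w4')
E
```

```text
clock: 7.55
tcp_pos: [0.5676, 0.1776, 0.094]
ee_rot: [-1.779, 2.571, -0.012]
contact_force: [-0.2, 0.3, -1.3]
gripper_width: -0.001
[0.56762821 0.17762253 0.09402421] [-0.196359    0.27721046 -1.29958624] -0.0006351828539088594 yawx -1.9310857060603521 [ 0.0172  0.0022 -0.9998]
```

View pics/w4.png

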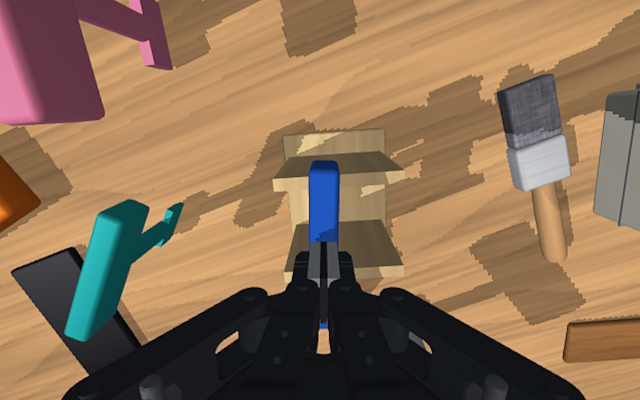

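```bash
python3 - <<'E'
from h import *
crop('w4',250,130,400,340,3.6,'a5'); snap('scene','s4'); crop('s4',320,100,440,240,4,'a6')
E
```

```text
(no output)
```

View pics/a5.png

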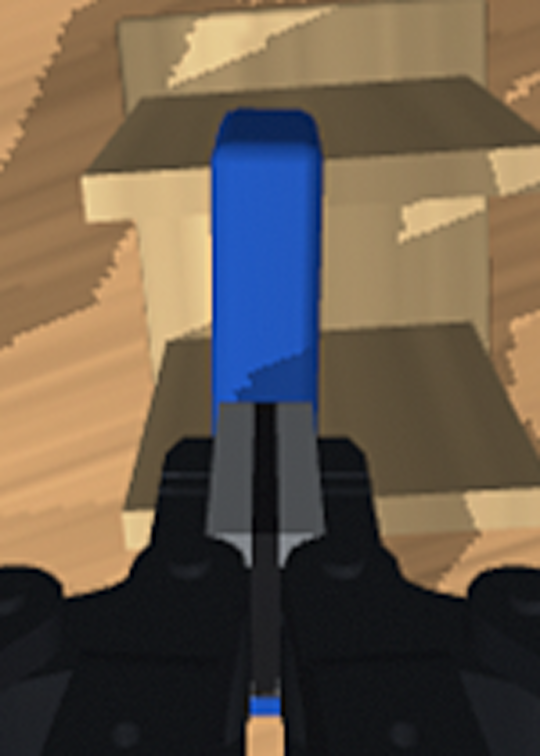

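View pics/a6.png

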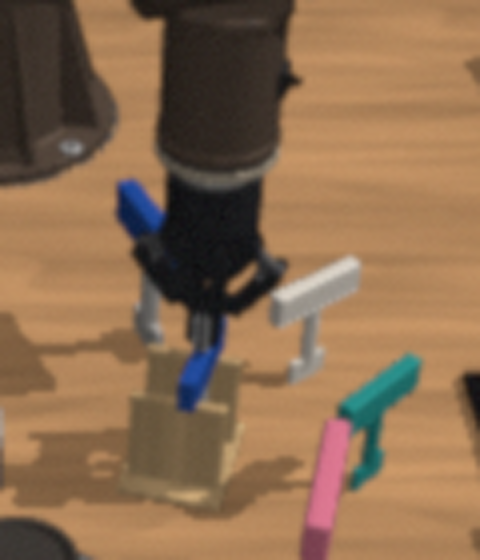

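The fingers closed on nothing: in w4 the pads (about 323,242) sit in front of the blue handle, and the scene view suggests the tips are above it. I'll check the true tip height by triangulating before doing more.

```bash
python3 - <<'E'
from h import *
s=load('s4'); w=load('w4'); p,R,o=tool(); print(p)
for z in (0.094,.113,.127,.134,.14): print(z,project(s,np.array([p[0],p[1],z])).round(1),project(w,np.array([p[0],p[1],z])).round(1))
crop('s4',350,150,400,215,12,'a7')
t=snap('top','t4'); crop('t4',230,170,330,260,6,'a8')
E
```

```text
[0.56761415 0.17761289 0.09399044]
0.094 [369.5 194.1] [323.6 231.3]
0.113 [369.9 189.6] [323.3 244.1]
0.127 [370.1 186.3] [323.1 255.4]
0.134 [370.3 184.7] [323.  261.8]
0.14 [370.4 183.3] [322.9 267.7]
```

View pics/a7.png

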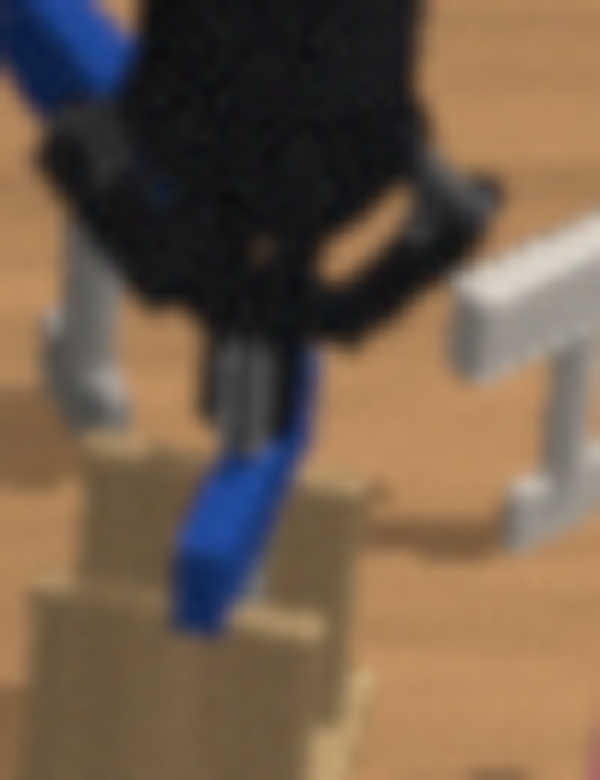

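View pics/a8.png

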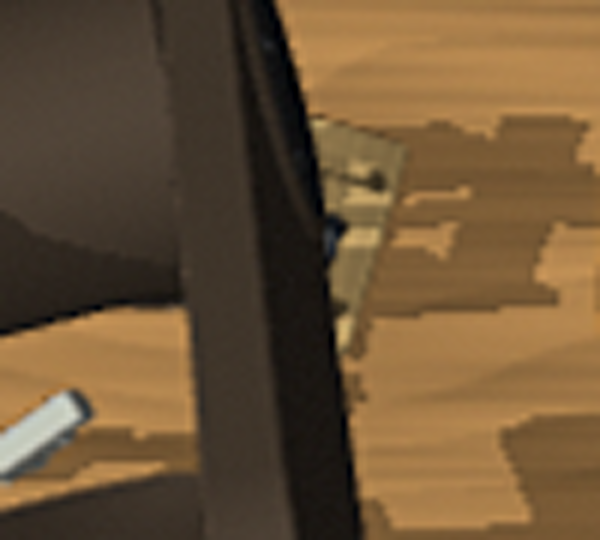

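Tip position from the wrist view, from the scene view and from the apparent jaw opening all agree. The real finger ends sit about 36 mm behind the reported TCP, at z≈0.13 now, just above the handle top. So I'll open and go about 36 mm lower, checking force.

```bash
python3 -m handwheel '[[0,0,0,0,0],[0,0,0,0,0],[0,0,0,0,0],[0,0,0,0,0],[0,0,0,0,0],[0,0,0,14,0],[0,0,0,0,0],[0,0,0,14,0],[0,0,0,0,0]]'; python3 - <<'E'
from h import *
p,R,o=tool(); d=np.array([.567,.1776,.058])-p; print((R.T@d*1000).round(1), 'yawx',np.arctan2(R[1,0],R[0,0]),R[:,2].round(4)); snap('wrist','w5')
E
```

```text
clock: 8.82
tcp_pos: [0.5676, 0.1776, 0.0633]
ee_rot: [-1.779, 2.572, -0.012]
contact_force: [-0.4, -0.2, -0.7]
gripper_width: 1.005
[0.2 0.7 5.3] yawx -1.9311150114553701 [ 0.0161  0.002  -0.9999]
```

View pics/w5.png

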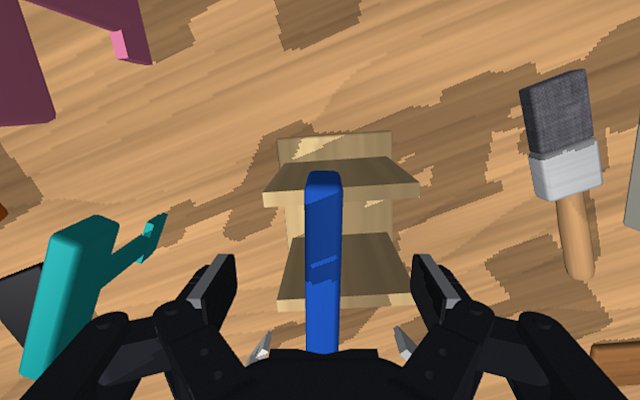

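```bash
python3 -m handwheel '[[0,0,0,5,0],[0,0,0,0,0],[1,0,0,0,0],[1,0,0,0,0],[1,0,0,0,0],[1,0,0,0,0],[1,0,0,0,0],[1,0,0,0,0]]'; python3 - <<'E'
from h import *
p,R,o=tool(); print(p,'yawx',np.arctan2(R[1,0],R[0,0]),R[:,2].round(4)); snap('wrist','w6')
E
```

```text
clock: 9.88
tcp_pos: [0.5689, 0.1779, 0.0596]
ee_rot: [-1.778, 2.57, -0.013]
contact_force: [1.3, 0.1, -0.9]
gripper_width: 0.178
[0.56885864 0.17785617 0.05961566] yawx -1.9310245703197566 [ 0.0185  0.0026 -0.9998]
```

View pics/w6.png

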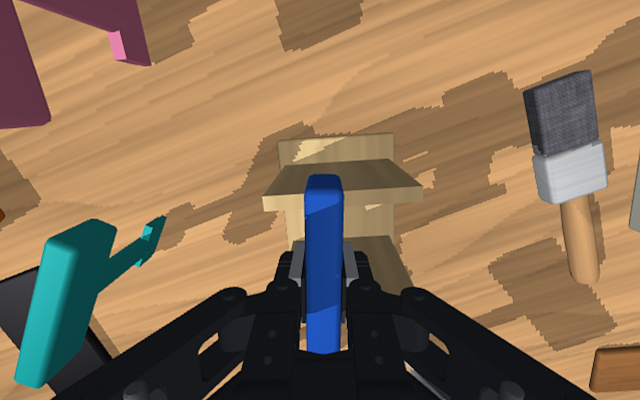

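Gripped: opening 0.178, about 15 mm, matches the handle. Reported TCP z is 0.0596 with the blade at 0.015, so blade z = TCP z − 0.0446. Lifting.

```bash
python3 -m handwheel '[[1,0,0,-15,0],[1,0,0,-30,0],[1,0,0,-40,0],[1,0,0,-40,0],[1,0,0,-30,0],[1,0,0,0,0],[1,0,0,0,0]]'; python3 - <<'E'
from h import *
w=load('w6'); p=np.array([.5689,.1779,.0596])
A,B=atz(w,324.5,190,.127),atz(w,322.7,353,.127); print('in rack key mid',((A+B)/2).round(4),np.linalg.norm(A-B),np.arctan2(*(A-B)[[1,0]]))
p,R,o=tool(); print(p,o['contact_force'],o['gripper_width'],'yawx',np.arctan2(R[1,0],R[0,0]),R[:,2].round(4)); snap('wrist','w7'); snap('scene','s7'); crop('s7',310,60,460,240,3.3,'a9')
E
```

```text
clock: 10.8
tcp_pos: [0.565, 0.1773, 0.2237]
ee_rot: [-1.778, 2.569, -0.013]
contact_force: [0.6, 0.1, -2.4]
gripper_width: 0.178
in rack key mid [0.5752 0.1749 0.127 ] 0.07680219253285822 -0.36934120850387697
[0.56502997 0.17726094 0.22368401] [ 0.63530035  0.06368127 -2.3751456 ] 0.17840955382459275 yawx -1.9310136873172121 [ 0.0191  0.0028 -0.9998]
```

View pics/w7.png

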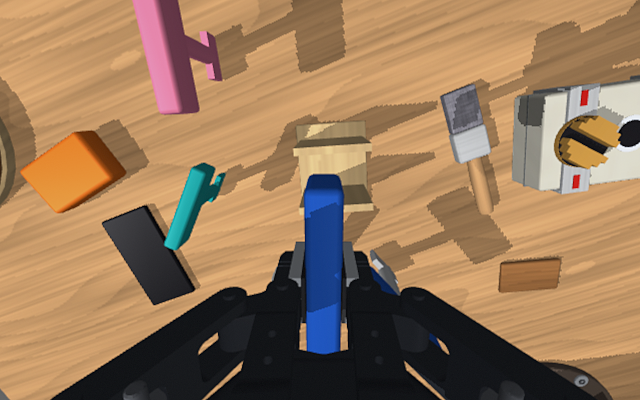

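View pics/a9.png

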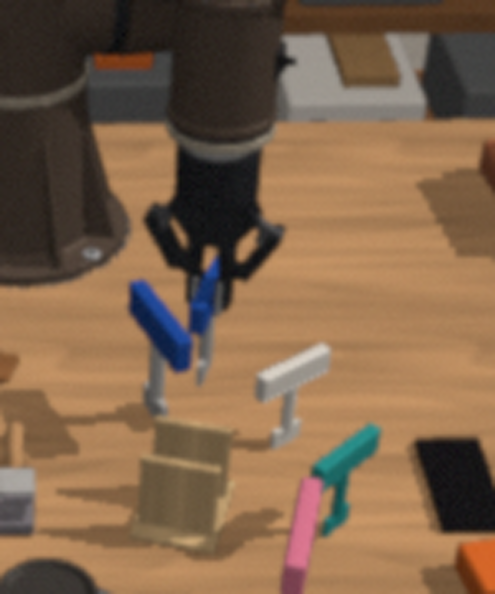

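```bash
python3 -m handwheel '[[1,30,0,0,0],[1,55,0,0,0],[1,56,0,0,0],[1,56,0,0,0],[1,56,0,0,0],[1,56,0,0,0],[1,20,0,0,0],[1,0,0,0,0],[1,0,0,0,0]]'; python3 - <<'E'
from h import *
p,R,o=tool(); print(p,o['contact_force'],o['gripper_width'],'yawx',np.arctan2(R[1,0],R[0,0]),R[:,2].round(4)); snap('wrist','w8')
crop('w8',230,30,560,240,2.4,'b1')
E
```

```text
clock: 12.02
tcp_pos: [0.4415, -0.138, 0.2124]
ee_rot: [-1.785, 2.577, 0.001]
contact_force: [-0.6, -1.1, -2.8]
gripper_width: 0.178
[ 0.44153786 -0.1379728   0.2123754 ] [-0.57753912 -1.08867012 -2.82839208] 0.1784061645025822 yawx -1.9299038595122169 [ 0.0056  0.0046 -1.    ]
```

View pics/w8.png

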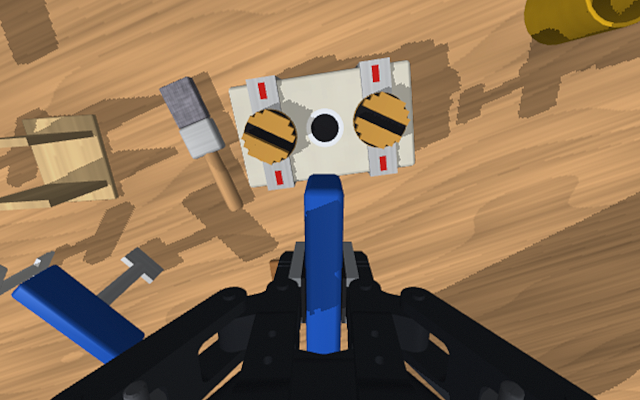

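```bash
python3 - <<'E'
from h import *
c=load('w8'); im=c['frame'].astype(int); r,g,b=im[...,0],im[...,1],im[...,2]
m=((r>140)&(g<60)&(b<60)).astype(np.uint8); n,l,s,ce=cv2.connectedComponentsWithStats(m)
P=[]
for i in range(1,n):
    if s[i,4]>15: x=atz(c,*ce[i],.064); P.append(x); print(ce[i].round(1),s[i,4],x.round(4))
for nm,u0,v0,u1,v1 in [('L',240,105,300,166),('R',350,90,412,152)]:
    # slot dark
    sub=im[v0:v1,u0:u1]; brass=(sub[...,0]>120)&(sub[...,0]-sub[...,2]>70)
    mm=(sub.max(2)<45).astype(np.uint8); n,l,s,ce=cv2.connectedComponentsWithStats(mm)
    i=1+np.argmax(s[1:,4]); ys,xs=np.where(l==i)
    W=np.array([atz(c,u0+x,v0+y,.076)[:2] for x,y in zip(xs,ys)]); mu=W.mean(0); e,V=np.linalg.eigh(np.cov((W-mu).T)); d=V[:,1]
    print(nm,'slot n',len(xs),'ctr',mu.round(4),'yaw',np.arctan(d[1]/d[0]),'sd',np.sqrt(e))
    hull=cv2.convexHull(np.argwhere(brass)[:,::-1].astype(np.float32)); (cx,cy),rad=cv2.minEnclosingCircle(hull); print('head',(cx+u0,cy+v0),rad,atz(c,cx+u0,cy+v0,.080).round(4))
crop('w8',220,50,430,200,3.8,'b1')
E
```

```text
[375.   73.3] 93 [ 0.5242 -0.2232  0.064 ]
[261.9  90.4] 88 [ 0.5493 -0.1102  0.064 ]
[382.6 162.8] 70 [ 0.4348 -0.2035  0.064 ]
[278.6 177.1] 67 [ 0.4598 -0.0906  0.064 ]
L slot n 465 ctr [ 0.5036 -0.1011] yaw 0.7852663518730603 sd [0.00282032 0.01539059]
head (264.43103408813477, 141.92319869995117) 32.92821502685547 [ 0.5014 -0.0952  0.08  ]
R slot n 572 ctr [ 0.4807 -0.2121] yaw 0.8028622805614906 sd [0.00314672 0.01514603]
head (381.63333320617676, 119.91666603088379) 28.847537994384766 [ 0.4803 -0.2135  0.08  ]
```

View pics/b1.png

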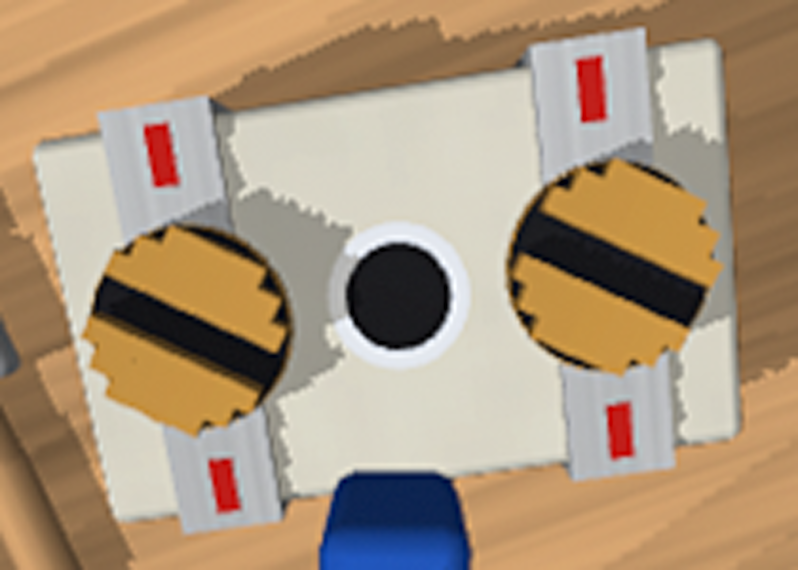

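```bash
cat >> h.py <<'E'
R6=Rn.from_rotvec([-1.778,2.57,-0.013]).as_matrix(); P6=np.array([.5689,.1779,.0596])
OFF=R6.T@(np.array([.5672,.1777,.015])-P6); KZ=R6.T@np.array([0,0,1.]); KX=R6.T@np.array([np.cos(-.36),np.sin(-.36),0])
A_=np.array([.504,-.1008,.07]); B_=np.array([.479,-.214,.07]); RACK=np.array([.5645,.1665,0])
def status(target=None,yaw=None):
    p,R,o=tool(); k=p+R@OFF; kz=R@KZ; kx=R@KX; ky=np.arctan(kx[1]/kx[0])
    print('t',round(o['clock'],2),'tcp',p.round(4),'key',k.round(4),'tilt',kz[:2].round(4),'keyyaw',round(ky,3),'F',np.round(o['contact_force'],1),'M',np.round(o['torque'],2),'g',round(o['gripper_width'],3),'j6',round(o['joint_positions'][5],2))
    if target is not None: print('move tool mm',(R.T@(np.array(target)-k)*1000).round(1),end=' ')
    if yaw is not None: print('spin',round(((ky-yaw+np.pi/2)%np.pi)-np.pi/2,3))
E
python3 -m handwheel '[[1,0,0,0,-0.18],[1,0,0,0,-0.18],[1,0,0,0,-0.18],[1,0,0,0,-0.18],[1,0,0,0,-0.18],[1,0,0,0,-0.18],[1,0,0,0,-0.06],[1,0,0,0,0]]' ; python3 - <<'E'
from h import *
status(A_+[0,0,.04],.79); print(OFF.round(4))
E
```

```text
clock: 13.08
tcp_pos: [0.4442, -0.1291, 0.2109]
ee_rot: [-2.922, 1.134, -0.001]
contact_force: [-0.1, 0.3, -1.4]
gripper_width: 0.176
t 13.07 tcp [ 0.4442 -0.1291  0.2109] key [ 0.4437 -0.1313  0.1663] tilt [0.0011 0.0114] keyyaw 0.831 F [-0.1  0.3 -1.4] M [0.05 0.   0.01] g 0.176 j6 0.38
move tool mm [ 24.1 -62.8  56.7] spin 0.041
[0.0012 0.0022 0.0446]
```

```bash
python3 -m handwheel '[[1,12,-32,0,0.03],[1,12,-32,0,0],[1,0,0,20,0],[1,0,0,20,0],[1,0,0,0,0]]' >/dev/null; python3 - <<'E'
from h import *
status(A_+[0,0,.02],.79)
E
```

```text
t 13.7 tcp [ 0.5089 -0.0943  0.1701] key [ 0.5083 -0.0964  0.1255] tilt [0.0015 0.011 ] keyyaw 0.794 F [-0.5  0.9 -1.8] M [ 0.02  0.06 -0.06] g 0.178 j6 0.52
move tool mm [ 0.1  6.4 35.5] spin 0.004
```

```bash
python3 -m handwheel '[[1,0,6,10,0],[1,0,0,10,0],[1,0,0,8,0],[1,0,0,0,0],[1,0,0,0,0]]' >/dev/null; python3 - <<'E'
from h import *
status(A_+[0,0,.00],.79)
snap('scene','s9'); crop('s9',230,110,340,220,7,'b2'); snap('wrist','w9'); crop('w9',190,60,430,240,3.3,'b3')
s=load('s9'); p,R,o=tool(); k=p+R@OFF; kx=R@KX
print('pred blade ends',[project(s,k+e*.019*kx).round(1) for e in(-1,1)],'slot A ctr top',project(s,A_+[0,0,.012]))
E
```

```text
t 14.32 tcp [ 0.5052 -0.0987  0.1417] key [ 0.5047 -0.1008  0.0971] tilt [-0.0001  0.0114] keyyaw 0.793 F [ 0.2 -0.5 -2.3] M [-0.05 -0.01 -0.04] g 0.179 j6 0.51
move tool mm [-0.5  0.7 27.1] spin 0.003
pred blade ends [array([282.9, 180.3]), array([290.5, 185.1])] slot A ctr top [286.92229115 186.03469673]
```

View pics/b2.png

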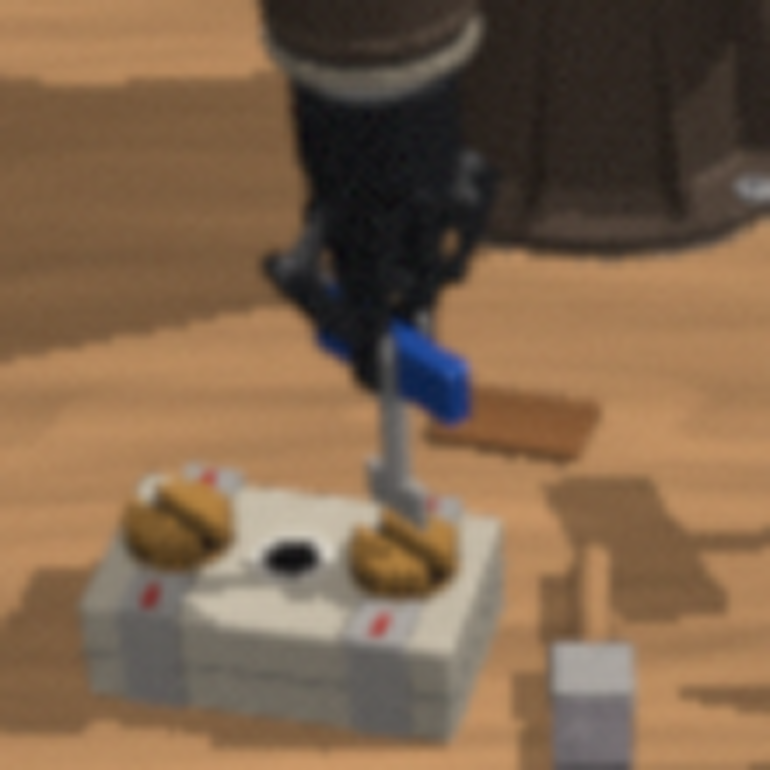

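View pics/b3.png

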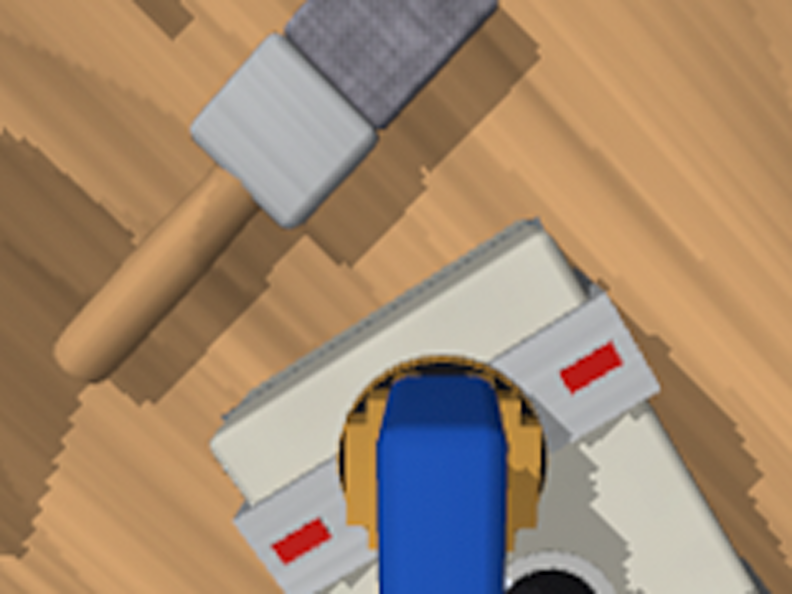

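The blade (scene ~282–291, 181–185) projects where predicted and is parallel to slot A. Descending in steps.

```bash
python3 -m handwheel '[[1,-0.5,1,10,0],[1,0,0,8,0],[1,0,0,0,0]]' >/dev/null; python3 - <<'E'
from h import *
status(A_,.79)
E
python3 -m handwheel '[[1,0,0,5,0],[1,0,0,0,0]]' >/dev/null; python3 - <<'E'
from h import *
status(A_,.79)
E
```

```text
t 14.8 tcp [ 0.5042 -0.0989  0.1226] key [ 0.5038 -0.1011  0.0781] tilt [-0.0006  0.0116] keyyaw 0.793 F [ 0.2  0.4 -1.4] M [-0.    0.03  0.02] g 0.177 j6 0.51
move tool mm [-0.  -0.3  8.1] spin 0.003
t 15.05 tcp [ 0.5043 -0.0989  0.1172] key [ 0.5038 -0.101   0.0726] tilt [-0.0004  0.0115] keyyaw 0.793 F [-0.6  0.4 -1.3] M [-0.03  0.    0.03] g 0.178 j6 0.51
move tool mm [ 0.  -0.3  2.6] spin 0.003
```

```bash
python3 -m handwheel '[[1,0,0,0,0.15],[1,0,0,0,0.15],[1,0,0,0,0.15],[1,0,0,0,0]]' >/dev/null; python3 - <<'E'
from h import *
status(A_,-.216)
E
```

```text
t 15.55 tcp [ 0.505  -0.0998  0.1174] key [ 0.5036 -0.1015  0.0729] tilt [0.0057 0.009 ] keyyaw 0.332 F [ 0.5 -0.3 -2.6] M [-0.17  0.04  0.11] g 0.175 j6 0.97
move tool mm [-0.5 -0.6  2.9] spin 0.548
```

```bash
python3 -m handwheel '[[1,-0.5,0,0.5,0.15],[1,0,0,0,0.15],[1,0,0,0,0.15],[1,0,0,0,0]]' >/dev/null; python3 - <<'E'
from h import *
status(A_,-.216)
E
python3 -m handwheel '[[1,0,0,0,0.13],[1,0,0,0,0]]' >/dev/null; python3 - <<'E'
from h import *
status(A_,-.216)
E
```

```text
t 16.05 tcp [ 0.5052 -0.1003  0.1175] key [ 0.5032 -0.1011  0.0729] tilt [0.0096 0.0039] keyyaw -0.112 F [-0.7 -1.3 -3.3] M [-0.4   0.11  0.13] g 0.176 j6 1.42
move tool mm [-0.4 -0.8  2.9] spin 0.104
t 16.3 tcp [ 0.5051 -0.1005  0.1175] key [ 0.503  -0.101   0.0729] tilt [0.0103 0.002 ] keyyaw -0.232 F [-0.6 -1.1 -3.5] M [-0.49  0.06  0.09] g 0.18 j6 1.54
move tool mm [-0.4 -0.9  2.9] spin -0.016
```

```bash
python3 -m handwheel '[[1,0,0,0,0.08],[1,0,0,0,0]]' >/dev/null; python3 - <<'E'
from h import *
status(A_,-.216)
E
python3 -m handwheel '[[1,0,0,0,0.06],[1,0,0,0,0]]' >/dev/null; python3 - <<'E'
from h import *
status(A_,-.216); snap('scene','s10'); crop('s10',230,110,340,220,7,'b4'); snap('wrist','w10')
E
```

```text
t 16.55 tcp [ 0.5051 -0.1005  0.1175] key [ 0.503  -0.1009  0.0729] tilt [0.0107 0.0009] keyyaw -0.3 F [-0.7 -2.7 -3.4] M [-0.59  0.13  0.11] g 0.178 j6 1.61
move tool mm [-0.4 -1.   2.9] spin -0.084
t 16.8 tcp [ 0.5051 -0.1006  0.1175] key [ 0.5029 -0.1008  0.0729] tilt [0.0109 0.0001] keyyaw -0.35 F [-1.  -2.5 -4.4] M [-0.58  0.18  0.03] g 0.177 j6 1.66
move tool mm [-0.4 -1.   2.9] spin -0.134
```

View pics/w10.png

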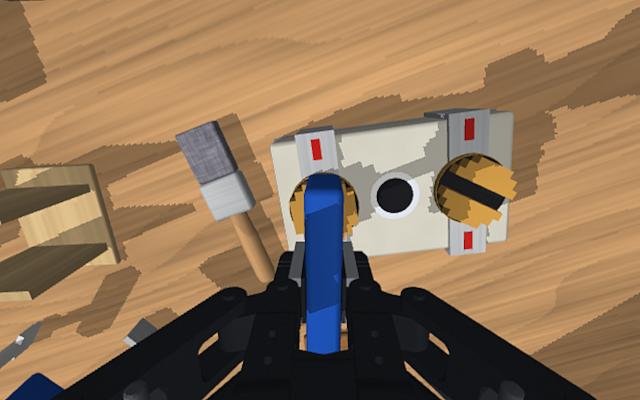

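View pics/b4.png

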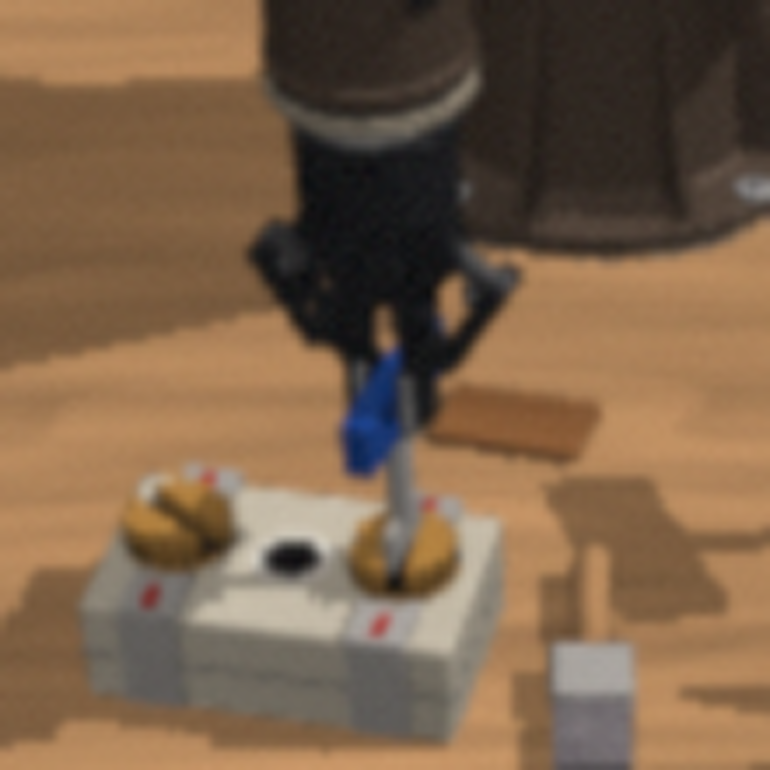

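```bash
python3 -m handwheel '[[1,0,0,0,0.05],[1,0,0,0,0]]' >/dev/null; python3 - <<'E'
from h import *
status(A_,-.216)
E
python3 -m handwheel '[[1,0,0,0,0.05],[1,0,0,0,0]]' >/dev/null; python3 - <<'E'
from h import *
status(A_,-.216)
E
```

```text
t 17.15 tcp [ 0.5051 -0.1006  0.1175] key [ 0.5029 -0.1008  0.0729] tilt [ 0.011  -0.0006] keyyaw -0.395 F [-0.4 -2.  -3.8] M [-0.72  0.14  0.02] g 0.174 j6 1.7
move tool mm [-0.4 -1.   3. ] spin -0.179
t 17.4 tcp [ 0.505  -0.1008  0.1175] key [ 0.5028 -0.1008  0.0729] tilt [ 0.0111 -0.0011] keyyaw -0.44 F [-1.1 -3.4 -4.2] M [-0.76  0.11  0.44] g 0.177 j6 1.75
move tool mm [-0.5 -1.   2.9] spin -0.224
```

Mz jumped to 0.44, so screw A is at its stop. Backing off, lifting, and looking at A.

```bash
python3 -m handwheel '[[1,0,0,0,-0.12],[1,0,0,0,-0.05],[1,0,0,-15,0],[1,0,0,-25,0],[1,0,0,0,-0.18],[1,0,0,0,-0.18],[1,0,0,0,-0.18],[1,0,0,0,-0.18],[1,0,0,0,-0.18],[1,0,0,0,-0.18]]' >/dev/null; python3 - <<'E'
from h import *
status(B_+[0,0,.03],.80); snap('wrist','w11'); snap('scene','s11'); crop('s11',230,110,340,220,7,'b5')
E
```

```text
t 18.65 tcp [ 0.5075 -0.0992  0.1675] key [ 0.5076 -0.1015  0.1229] tilt [-0.011   0.0139] keyyaw 0.855 F [-0.1  0.1 -2.1] M [-0.01  0.07  0.  ] g 0.176 j6 0.45
move tool mm [ 52.1 103.9  22. ] spin 0.055
```

View pics/b5.png

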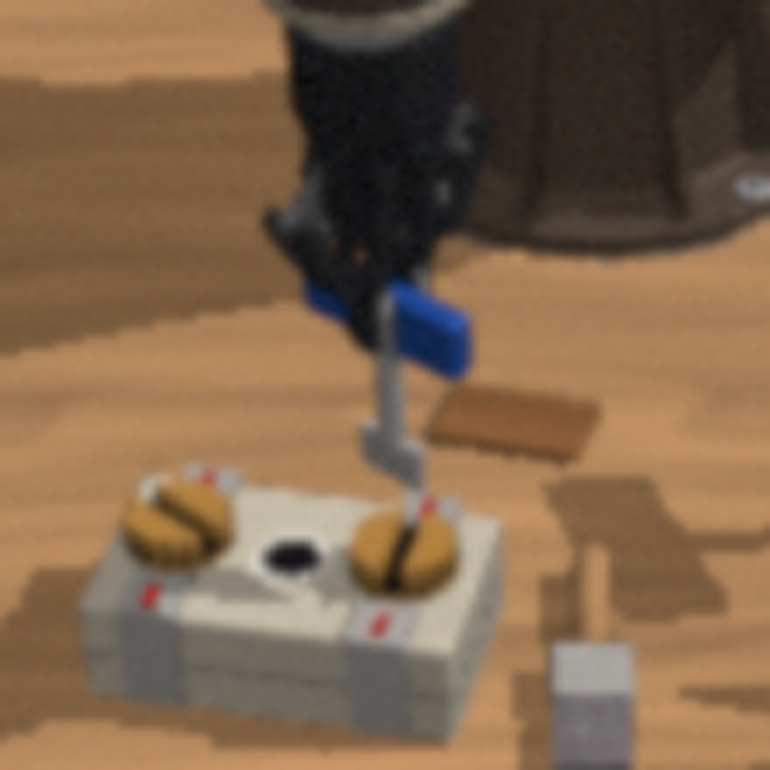

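Slot A now lines up with both red marks (s11 crop ~403,550). On to B.

```bash
python3 -m handwheel '[[1,25,50,0,0.05],[1,25,50,0,0],[1,0,0,0,0],[1,0,0,0,0]]' >/dev/null; python3 - <<'E'
from h import *
status(B_+[0,0,.02],.80)
E
```

```text
t 19.25 tcp [ 0.4771 -0.2088  0.1691] key [ 0.4771 -0.2111  0.1246] tilt [-0.0132  0.0141] keyyaw 0.782 F [-0.3 -0.2 -1.5] M [ 0.03 -0.04 -0.02] g 0.179 j6 0.3
move tool mm [ 3.   1.3 34.6] spin -0.018
```

```bash
python3 -m handwheel '[[1,3,1,10,-0.015],[1,0,0,10,0],[1,0,0,8,0],[1,0,0,0,0],[1,0,0,0,0]]' >/dev/null; python3 - <<'E'
from h import *
status(B_,.80); snap('scene','s12'); crop('s12',230,110,340,220,7,'b6')
s=load('s12'); p,R,o=tool(); k=p+R@OFF; kx=R@KX
print('pred blade ends',[project(s,k+e*.019*kx).round(1) for e in(-1,1)],'slot ctr top',project(s,B_+[0,0,.012]))
E
```

```text
t 19.88 tcp [ 0.4797 -0.2089  0.1388] key [ 0.4797 -0.2111  0.0942] tilt [-0.0125  0.0132] keyyaw 0.798 F [ 0.1  0.4 -1.7] M [ 0.07 -0.04  0.02] g 0.173 j6 0.28
move tool mm [ 1.3  3.  24.1] spin -0.002
pred blade ends [array([251.6, 177. ]), array([258.8, 181.6])] slot ctr top [254.67479991 181.97441318]
```

View pics/b6.png

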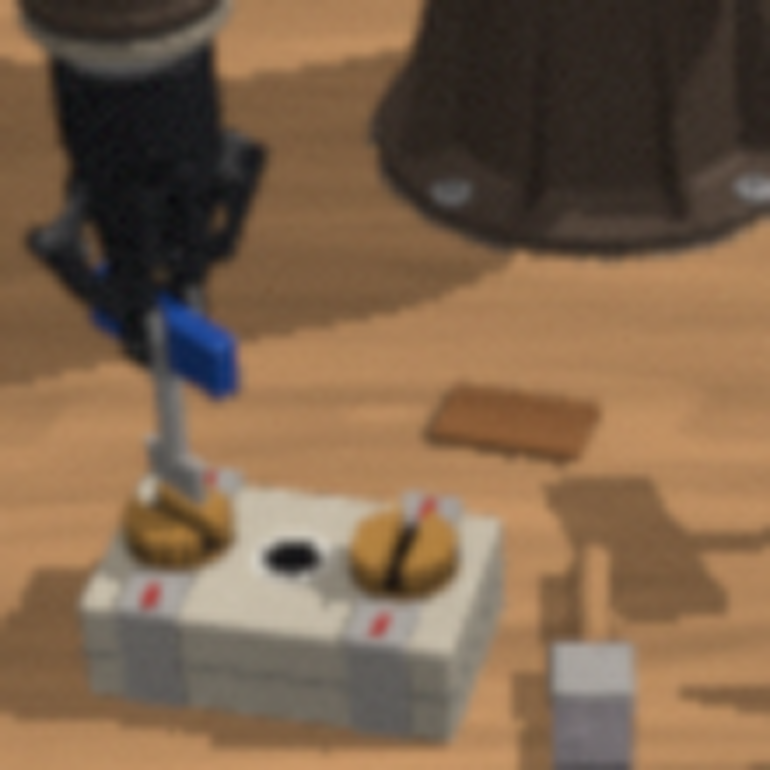

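```bash
python3 -m handwheel '[[1,1.5,3,0,0],[1,0,0,6,0],[1,0,0,8,0],[1,0,0,0,0]]' >/dev/null; python3 - <<'E'
from h import *
status(B_,.80)
E
python3 -m handwheel '[[1,0,0,5,0],[1,0,0,0,0]]' >/dev/null; python3 - <<'E'
from h import *
status(B_,.80)
E
```

```text
t 20.43 tcp [ 0.479  -0.2125  0.1242] key [ 0.4791 -0.2147  0.0796] tilt [-0.0132  0.0136] keyyaw 0.798 F [-0.5 -1.  -1.3] M [0.02 0.02 0.04] g 0.173 j6 0.28
move tool mm [-0.6 -0.3  9.6] spin -0.002
t 20.68 tcp [ 0.479  -0.2124  0.1187] key [ 0.4791 -0.2146  0.0741] tilt [-0.0129  0.0135] keyyaw 0.798 F [ 0.3 -0.5 -1. ] M [ 0.03 -0.01 -0.01] g 0.174 j6 0.28
move tool mm [-0.5 -0.3  4.1] spin -0.002
```

```bash
python3 -m handwheel '[[1,0,0,1.5,0],[1,0,0,0,0.15],[1,0,0,0,0.15],[1,0,0,0,0.15],[1,0,0,0,0]]' >/dev/null; python3 - <<'E'
from h import *
status(B_,-.216)
E
python3 -m handwheel '[[1,-0.5,0,0,0.15],[1,0,0,0,0.15],[1,0,0,0,0.15],[1,0,0,0,0]]' >/dev/null; python3 - <<'E'
from h import *
status(B_,-.216)
E
```

```text
t 21.3 tcp [ 0.4797 -0.2131  0.1173] key [ 0.4788 -0.2148  0.0727] tilt [-0.0068  0.0108] keyyaw 0.337 F [-0.6 -0.1 -2.1] M [-0.18  0.05  0.03] g 0.177 j6 0.74
move tool mm [-0.7 -0.4  2.7] spin 0.553
t 21.8 tcp [ 0.4797 -0.2136  0.1174] key [ 0.4783 -0.2145  0.0728] tilt [-0.0027  0.0058] keyyaw -0.108 F [ 0.  -2.1 -3.2] M [-0.31  0.12  0.03] g 0.178 j6 1.18
move tool mm [-0.5 -0.6  2.8] spin 0.108
```

```bash
python3 -m handwheel '[[1,0,0,0,0.15],[1,0,0,0,0.08],[1,0,0,0,0.05],[1,0,0,0,0]]' >/dev/null; python3 - <<'E'
from h import *
status(B_,-.216)
E
python3 -m handwheel '[[1,0,0,0,0.05],[1,0,0,0,0]]' >/dev/null; python3 - <<'E'
from h import *
status(B_,-.216); snap('scene','s13'); crop('s13',230,110,340,220,7,'b7')
E
```

```text
t 22.3 tcp [ 0.4796 -0.214   0.1173] key [ 0.478  -0.2142  0.0727] tilt [-0.0013  0.0018] keyyaw -0.37 F [-0.8 -1.1 -3.8] M [-0.39  0.03  0.05] g 0.18 j6 1.45
move tool mm [-0.6 -0.8  2.8] spin -0.154
t 22.55 tcp [ 0.4796 -0.2141  0.1173] key [ 0.478  -0.2143  0.0727] tilt [-0.0013  0.0012] keyyaw -0.41 F [-0.2 -2.5 -2.7] M [-0.51  0.06  0.12] g 0.175 j6 1.49
move tool mm [-0.6 -0.8  2.8] spin -0.194
```

View pics/b7.png

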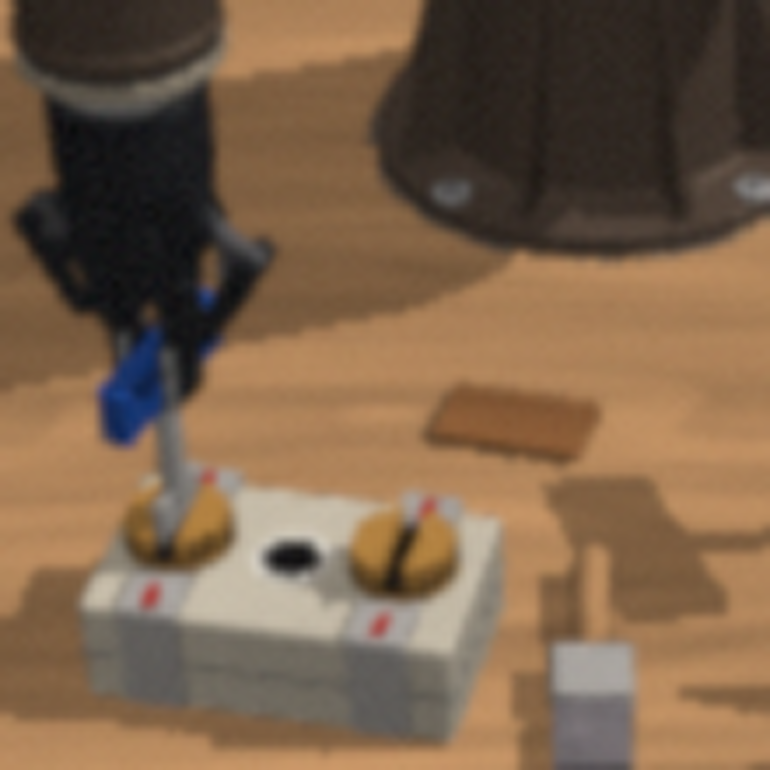

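One more nudge to feel the stop on B, then back off and lift.

```bash
python3 -m handwheel '[[1,0,0,0,0.05],[1,0,0,0,0]]' >/dev/null; python3 - <<'E'
from h import *
status(B_,-.216)
E
python3 -m handwheel '[[1,0,0,0,0.04],[1,0,0,0,0],[1,0,0,0,0]]' >/dev/null; python3 - <<'E'
from h import *
status(B_,-.216)
E
```

```text
t 22.85 tcp [ 0.4796 -0.2142  0.1173] key [ 0.4779 -0.2143  0.0727] tilt [-0.0011  0.0007] keyyaw -0.454 F [-1.5 -2.6 -4.6] M [-0.59  0.1   0.58] g 0.177 j6 1.53
move tool mm [-0.7 -0.8  2.7] spin -0.238
t 23.23 tcp [ 0.4796 -0.2143  0.1173] key [ 0.4779 -0.2143  0.0727] tilt [-0.0009  0.0006] keyyaw -0.491 F [-0.3 -2.7 -3.7] M [-0.7   0.13  1.15] g 0.179 j6 1.57
move tool mm [-0.8 -0.8  2.8] spin -0.275
```

```bash
python3 -m handwheel '[[1,0,0,0,-0.14],[1,0,0,0,-0.05],[1,0,0,-15,0],[1,0,0,-25,0],[1,0,0,-30,0],[1,0,0,-25,0],[1,0,0,0,0],[1,0,0,0,0]]' >/dev/null; python3 - <<'E'
from h import *
status(np.array([.5655,.172,.15]),-.30); snap('wrist','w14'); snap('scene','s14'); crop('s14',230,110,340,220,7,'b8')
E
```

```text
t 24.23 tcp [ 0.478  -0.2127  0.2193] key [ 0.4764 -0.2131  0.1747] tilt [-0.004   0.0011] keyyaw -0.306 F [-0.8  0.3 -1.9] M [-0.04  0.05  0.03] g 0.178 j6 1.38
move tool mm [-393.8   31.6   27.6] spin -0.006
```

View pics/b8.png

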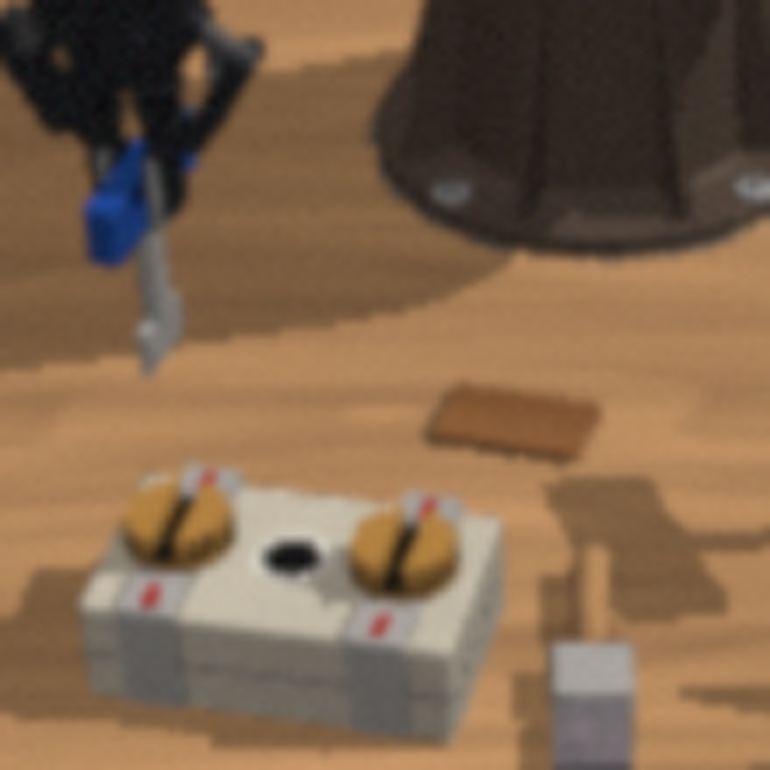

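View pics/w14.png

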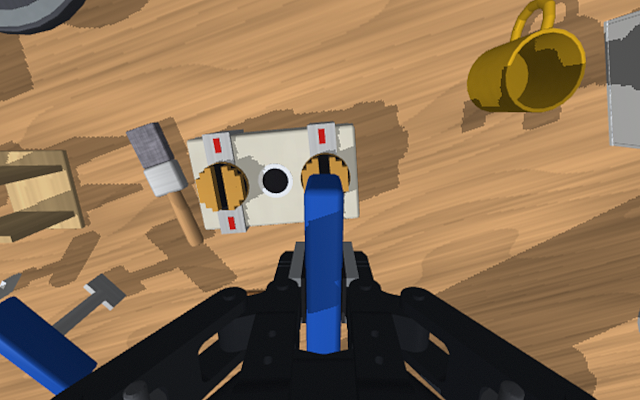

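Both slots line up with the red marks (s14 crop ~(180,525) and ~(403,550)), and the key still sits the same in the hand. Carrying it back to the rack.

```bash
python3 -m handwheel '[[1,-30,4,0,0],[1,-52,4,0,0],[1,-52,4,0,0],[1,-52,4,0,0],[1,-52,4,0,0],[1,-52,4,0,0],[1,-50,4,0,0],[1,-40,3,0,0],[1,0,0,0,0],[1,0,0,0,0]]' >/dev/null; python3 - <<'E'
from h import *
status(np.array([.5655,.172,.15]),-.30)
E
```

```text
t 25.57 tcp [0.5615 0.1705 0.2122] key [0.5594 0.1701 0.1676] tilt [0.0105 0.0008] keyyaw -0.31 F [ 0.1 -0.  -1.5] M [-0.03  0.04  0.03] g 0.175 j6 2.12
move tool mm [-3.6 -5.1 17.6] spin -0.01
```

```bash
python3 -m handwheel '[[1,-3.5,-5,15,-0.01],[1,0,0,20,0],[1,0,0,16,0],[1,0,0,0,0],[1,0,0,0,0]]' >/dev/null; python3 - <<'E'
from h import *
status(np.array([.5655,.172,.015]),-.30); s=snap('scene','s15'); crop('s15',320,110,430,240,5,'c1')
p,R,o=tool(); k=p+R@OFF; kx=R@KX
print('pred blade ends',[project(s,k+e*.019*kx).round(1) for e in(-1,1)])
d=k-RACK; c,sn=np.cos(-.291),np.sin(-.291); print('rack frame',(c*d[0]+sn*d[1]).round(4),(-sn*d[0]+c*d[1]).round(4))
E
```

```text
t 26.2 tcp [0.568  0.169  0.1569] key [0.5657 0.1686 0.1123] tilt [0.0124 0.0017] keyyaw -0.303 F [ 0.5  0.4 -1.8] M [-0.01  0.02 -0.05] g 0.177 j6 2.11
move tool mm [-2.8  1.7 97.3] spin -0.003
pred blade ends [array([368.3, 186. ]), array([365.9, 193. ])]
rack frame 0.0005 0.0024
```

View pics/c1.png

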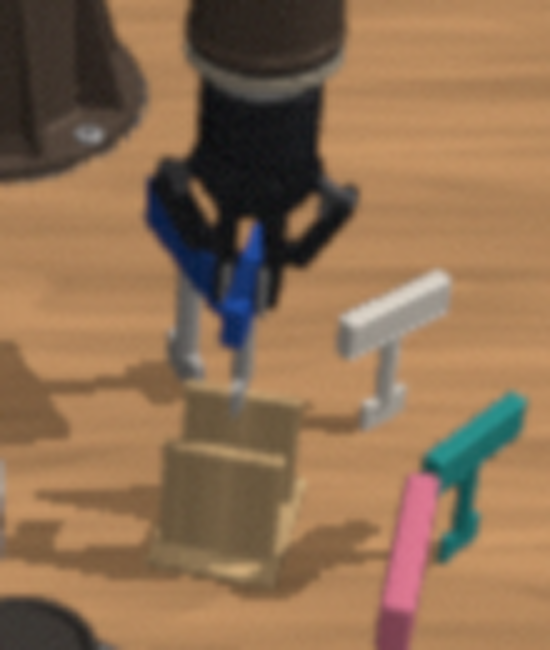

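The blade hangs above the gap between the cheeks, within about 3 mm of the rack's middle. Lowering.

```bash
python3 -m handwheel '[[1,0,0,20,0],[1,0,0,25,0],[1,0,0,0,0]]' >/dev/null; python3 - <<'E'
from h import *
status(np.array([.5655,.170,.015]),-.30)
E
python3 -m handwheel '[[1,0,0,22,0],[1,0,0,15,0],[1,0,0,0,0],[1,0,0,0,0]]' >/dev/null; python3 - <<'E'
from h import *
status(np.array([.5655,.170,.015]),-.30)
E
```

```text
t 26.62 tcp [0.57   0.1694 0.1135] key [0.5679 0.1691 0.0689] tilt [0.0082 0.0007] keyyaw -0.303 F [ 0.2 -0.4 -1.6] M [-0.04  0.07  0.01] g 0.179 j6 2.11
move tool mm [ 0.1  3.1 53.9] spin -0.003
t 27.12 tcp [0.5734 0.1703 0.08  ] key [0.5716 0.17   0.0354] tilt [ 0.0027 -0.0006] keyyaw -0.302 F [-0.1 -1.  -1.5] M [-0.07  0.03  0.06] g 0.177 j6 2.11
move tool mm [ 2.   6.1 20.3] spin -0.002
```

```bash
python3 -m handwheel '[[1,2,6,0,0],[1,0,0,0,0],[1,0,0,9,0],[1,0,0,7,0],[1,0,0,0,0]]' >/dev/null; python3 - <<'E'
from h import *
status(np.array([.5655,.170,.015]),-.30)
E
```

```text
t 27.75 tcp [0.5675 0.1704 0.0641] key [0.5657 0.1702 0.0195] tilt [ 0.001 -0.001] keyyaw -0.302 F [-0.4  0.2 -1.1] M [-0.04  0.01  0.02] g 0.179 j6 2.11
move tool mm [0.3 0.2 4.5] spin -0.002
```

```bash
python3 -m handwheel '[[1,0,0,2.5,0],[1,0,0,0,0]]' >/dev/null; python3 - <<'E'
from h import *
status(np.array([.5655,.170,.015]),-.30)
E
python3 -m handwheel '[[1,0,0,2,0],[1,0,0,0,0]]' >/dev/null; python3 - <<'E'
from h import *
status(np.array([.5655,.170,.015]),-.30)
E
```

```text
t 28.0 tcp [0.5675 0.1704 0.0612] key [0.5658 0.1701 0.0166] tilt [ 0.0013 -0.0009] keyyaw -0.302 F [ 0.2  0.6 -1.5] M [ 0.01 -0.01  0.01] g 0.178 j6 2.11
move tool mm [0.2 0.2 1.6] spin -0.002
t 28.25 tcp [0.5679 0.1705 0.0596] key [0.5661 0.1702 0.015 ] tilt [ 0.0006 -0.0011] keyyaw -0.302 F [-1.1  0.3 -1.3] M [-0.04  0.05 -0.01] g 0.178 j6 2.11
move tool mm [0.4 0.5 0. ] spin -0.002
```

```bash
python3 -m handwheel '[[1,0,0,1.5,0],[1,0,0,0,0]]' >/dev/null; python3 - <<'E'
from h import *
status()
E
python3 -m handwheel '[[0.7,0,0,0,0],[0.5,0,0,0,0],[0,0,0,0,0],[0,0,0,0,0],[0,0,0,0,0],[0,0,0,0,0]]' >/dev/null; python3 - <<'E'
from h import *
status(); snap('wrist','w16'); s=snap('scene','s16'); crop('s16',320,110,430,240,5,'c2')
E
```

```text
t 28.5 tcp [0.5682 0.1705 0.0599] key [0.5665 0.1703 0.0153] tilt [-0.0005 -0.0014] keyyaw -0.302 F [ 0.   0.4 -2.3] M [ 0.   -0.03 -0.08] g 0.181 j6 2.11
t 29.25 tcp [0.5684 0.1706 0.0596] key [0.5668 0.1704 0.015 ] tilt [-0.0008 -0.0014] keyyaw -0.302 F [ 0.   0.5 -1.1] M [-0.   -0.04  0.01] g 1.004 j6 2.11
```

View pics/w16.png

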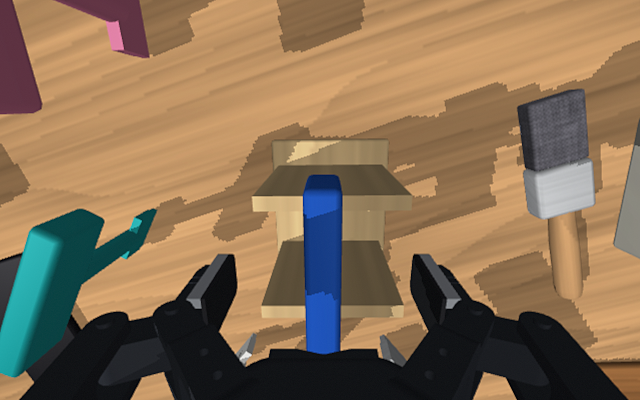

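View pics/c2.png

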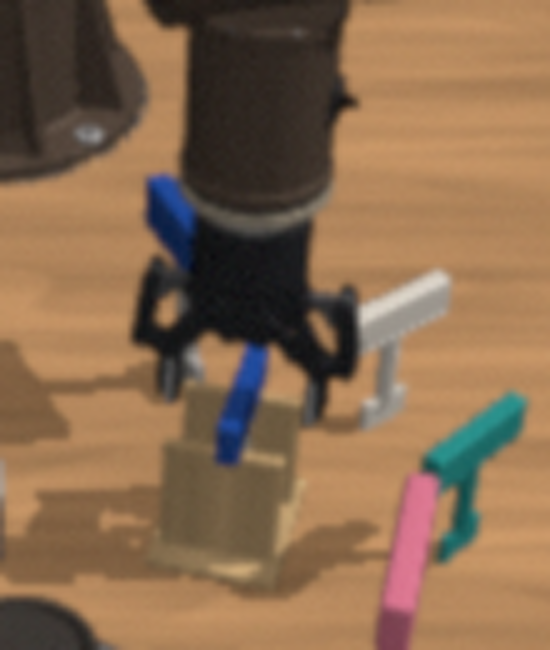

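Released, with the handle lying across both cheeks (w16 ~323,260). Retreating straight up and making a last check.

```bash
python3 -m handwheel '[[0,0,0,-15,0],[0,0,0,-30,0],[0,0,0,-40,0],[0,0,0,-45,0],[0,0,40,-30,0],[0,0,40,0,0],[0,0,0,0,0],[0,0,0,0,0]]' ; python3 - <<'E'
from h import *
w=snap('wrist','w17'); s=snap('scene','s17'); crop('s17',220,100,470,290,3.2,'c3'); crop('w17',240,70,400,220,4,'c4')
E
```

```text
clock: 30.35
tcp_pos: [0.4881, 0.1944, 0.2311]
ee_rot: [-1.846, 2.512, -0.014]
contact_force: [0.2, -0.2, 0.4]
gripper_width: 1.001
```

View pics/c3.png

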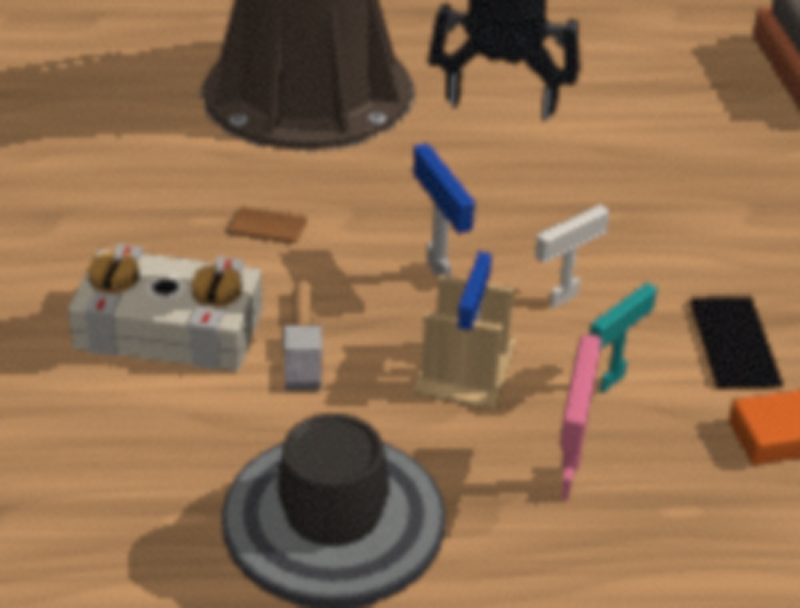

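View pics/w17.png

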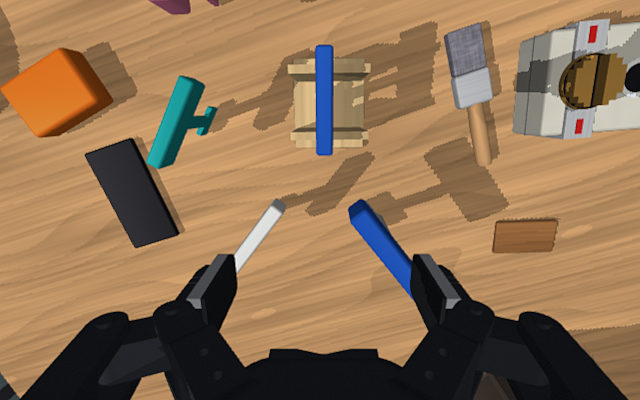

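View pics/c4.png

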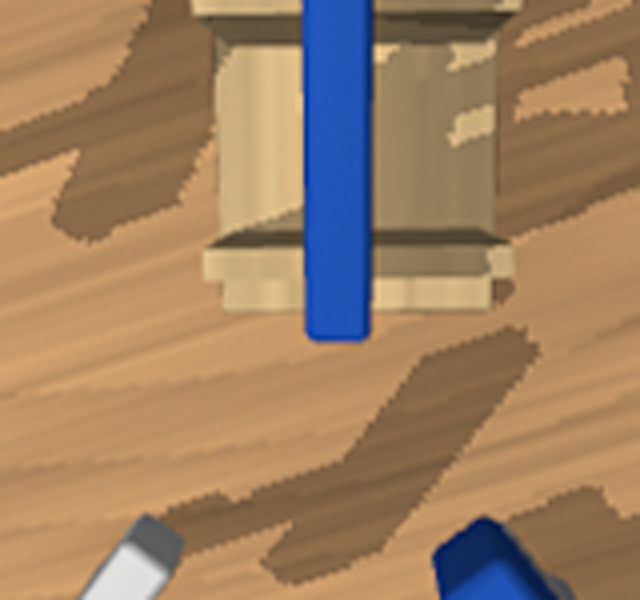

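```bash
python3 - <<'E'
from h import *
w=load('w17'); s=load('s17')
A,B=atz(w,324.5,46,.127),atz(w,324.5,155,.127); k=(A+B)/2; d=k-RACK; c,sn=np.cos(-.291),np.sin(-.291)
print('key',k.round(4),'len',np.linalg.norm(A-B),'rack frame',(c*d[0]+sn*d[1]).round(4),(-sn*d[0]+c*d[1]).round(4))
# bystanders: compare scene now with start
a=cv2.imread('pics/scene0.png').astype(int); b=cv2.imread('pics/s17.png').astype(int); df=np.abs(a-b).max(2)
for n,(u0,v0,u1,v1) in dict(mug=(168,180,206,220),phone=(430,188,468,226),brush=(90,175,165,220)).items(): print(n,(df[v0:v1,u0:u1]>40).sum())
E
```

```text
key [0.5651 0.171  0.127 ] len 0.09290576976289593 rack frame -0.0007 0.0044
mug 572
phone 0
brush 981
```

Mug and brush regions differ from the start picture. I'm checking whether that is only a shadow before handing in.

```bash
python3 - <<'E'
from h import *
a=cv2.imread('pics/scene0.png')[165:235,80:220]; b=cv2.imread('pics/s17.png')[165:235,80:220]
cv2.imwrite('pics/c5.png',cv2.resize(np.vstack([a,b]),None,fx=4,fy=4))
E
```

```text
(no output)
```

View pics/c5.png

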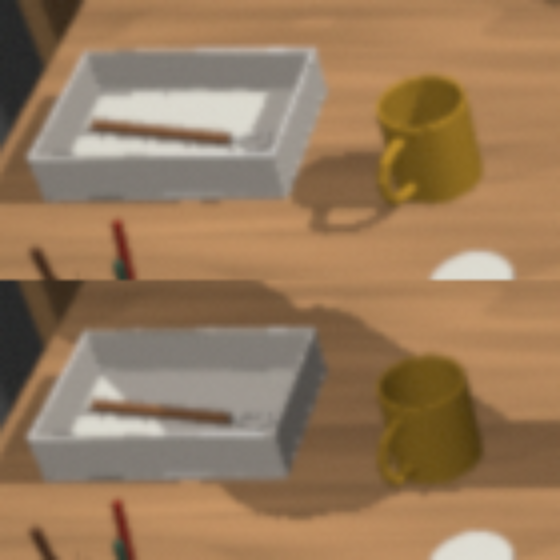

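Only the arm's shadow differs; mug and brush are where they were. Handing in.

```bash
python3 - <<'E'
from h import *
status(); print(bot.close_job())
E
```

```text
t 30.45 tcp [0.4881 0.1942 0.2305] key [0.4867 0.194  0.1858] tilt [-0.0059 -0.0035] keyyaw -0.303 F [ 0.  -0.2  0.2] M [ 0.01  0.04 -0.01] g 1.002 j6 2.2
the job is handed in; nothing more can be done
None
```

I took the small blue-handled key from its rack and turned both clamp screws clockwise to their stops. I then hung the key back across the two cheeks and handed the job in at 30.5 s on the clock; the hand-in reports no verdict.

**Last checks:**
- **Screws:** the wrist moment jumped at each stop, to 0.44 N m on A and 1.15 N m on B. Both slots line up with their red marks in the scene picture.
- **Key:** it hangs about 1 mm (x) and 4 mm (y) from the rack's middle, measured in one wrist view using the nominal handle height. The gripper was open and clear.
- **Bystanders:** the phone's part of the picture is unchanged. The mug and brush areas differed from the start picture, but a side-by-side look showed only the arm's shadow had moved.

**What disagreed:**
- **First grasp:** it closed on nothing. The finger ends sit about 36 mm behind the reported TCP, as the wrist and scene views and the jaw opening all showed. I corrected for this with no harm done.
- **Tool tilt:** the tool drifted by up to about 1° during moves, which was small enough to leave.

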